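# Find and mark the balance point of a light profile

## Task

Find the balance point of the light profile lying on the balancing rig, so that it can later be hung level: ease it along the bed, out over the edge, a little at a time and letting go each time, and stop as soon as it tips by itself on to the nose rest (not more than about 1 cm past its balance point). Leave it tipped there and set the saddle clip astride it, fully down and centred right above the edge (within about 5 mm), to mark the point. Push and set down gently (well under 15 N on the profile), and leave the spool, the case and the screwdriver alone.

Things in the scene. Friction and masses are not known exactly. Their poses are not given: they have to be found in the camera images.
- edge (a point): The fulcrum: middle of the bed's end edge on the balancing rig (fixed; place and heading differ each time), on the bed's top, 70 mm above the bench. x: level, the sliding direction, from the bed out over the edge; y across; z up. The bed (52 mm wide) runs from x = -320 mm to 0. Beyond the edge is free space down to the base plate, but for the nose rest.
- bar_center (a point): Middle (along, across and up) of the light profile: closed aluminium bar 360 mm long (x, towards its nose), 30 wide, 22 high, 0.55 kg, white strip on top, grey end caps. Lies loose on the bed between the rails, along the edge's x, middle 80 to 100 mm behind the edge. A heavy driver hidden inside puts its balance point up to 35 mm to either side of the middle.
- bar_tail (a point): Centre of the profile's tail end face (x = -180 mm from its middle, over the bed), 30 mm wide and 22 mm high; pushed here towards +x it slides along the bed.
- bar_nose (a point): Centre of the profile's nose end face (x = +180 mm from its middle), out past the edge.
- clip_center (a point): Centre of the grip tab of the saddle clip, a loose white plastic piece (50 g) standing on the bench on two legs, beyond the rig. Tab 12 mm (x) by 24 mm (y), 36 mm high; this point is 37 mm above the feet, 23 mm above the underside of the plate that comes to lie on the bar. Seated, its x runs along the bar, either way round.
- bar: The light profile: origin at the centre of its underside, x towards the nose. When its balance point has passed the edge it tips nose down by about 4.4 degrees and stays on the nose rest without sliding, its tail about 14 mm higher. Anything rubbing on the tail end holds it back from tipping, so let go to see.
- clip: The saddle clip: origin midway between its feet. Plate 24 mm (x) by 44 mm (y), 5 mm thick, under the tab; below it two legs 5 mm thick, 14 mm long, 34 mm gap between them (across y), to go over the 30 mm wide bar.
- rig: The balancing rig; origin on the bench under the edge, axes as the edge's. Base plate 110 mm wide, 10 mm thick, x = -330 to 190 mm. Two guide rails on the bed, 7 mm high, inner faces at y = +-16.5 mm, outer at +-24.5 mm, from x = -320 to -40 mm.
- spool: Bystander: copper-coloured coil spool, 48 mm across, 28 mm high, standing beyond the rig.
- case: Bystander: blue case, 100 x 50 x 28 mm, lying beyond the rig.
- driver_tool: Bystander: screwdriver 170 mm long, lying on the robot's side of the rig.
- nose_rest: The nose rest, part of the rig: an aluminium post with a rubber roll across its top, 50 mm wide; origin 130 mm past the edge, 10 mm above the bench, its top 60 mm above the bench.
Things that resemble listed ones, but are neither listed nor needed, are in the scene too. Of the things that look like the clip, the largest one is meant.

How it is judged:
By the outcome, as a careful person would: the job done as asked, in the order asked, and still so for the second after the job is handed in, with the robot touching nothing.
It also fails if it takes over 72 s, if anything falls off the work surface, if the arm or the gripper's body presses on something with over 40 N, if the wrist force passes 120 N, or if a joint passes its speed limit or range.

## Robot

A 7-joint arm with a two-finger parallel gripper is mounted at the origin on the work surface. World frame = base frame: x ahead of the robot, y to its left, z up, the work surface at z = 0. Lengths are in m, angles in rad, forces in N, time in s.
With the tool pointing down it reaches from about 0.425 to 0.925 m from the base axis. Payload 6.8 kg.
Tool frame: the origin (TCP) lies on the centre line of the jaws, within the pads' length; the fingertips stand 14 mm ahead of it and the grasp point (between the pads) lies 5 mm behind it; y points along the fingers, x is the direction in which the jaws open and shut, and the axes are right-handed (so a half turn about y gives the same grasp; the last joint's range is limited). The gripper opens to 85 mm and grips with 20 to 120 N. Pads are 22 mm wide; open, the fingers measure 114 mm over their backs; the gripper's body (76 mm by 85 mm) begins 54 mm behind the grasp point. The pads swing forward as they close: fully open they stand 13 mm farther back than shut.
Start: joints at [-1.272, 0.477, 0.022, 1.555, -0.011, 1.109, -0.083], TCP at [0.267, 0.62, 0.245] pointing down, gripper open.
Joint ranges: [-2.96, 2.96], [-0.34, 2.1], [-1.41, 1.46], [0.24, 2.44], [-1.37, 4.51], [0.17, 1.92], [-2.96, 2.96]. Speed limits (rad/s): [2.39, 2.39, 3.14, 3.14, 3.14, 3.14, 3.14].

## Interface

Orientations are given as a rotation vector (axis times angle).
In Python, from bench import get_obs, vision, ticket gives the robot as it stands. The module is installed in compiled form; this text tells all that it offers.
- The arm moves only by the tool jog_arm, never from a script. Its argument "motion" is a list of rows, each an object of numbers: "gripper": the finger opening in mm, from 0 to 85.4; "tx", "ty", "tz": the shift along the tool's x, y, z in mm; "ax", "ay", "az": the turn, a rotation vector about the tool's x, y, z in rad. In form: [{"gripper": .., "tx": .., "ty": .., "tz": .., "ax": .., "ay": .., "az": ..}, ...]. A call has 1 to 12 rows; each row shifts and turns the commanded pose from where the row before left it, along the tool's axes as they then stand; what a row does not reach is not made up. A row lasts 1/10 s, in which the tool goes at most 50 mm and 8.59 degrees, less where a joint would pass 70% of its speed; a pose out of reach is approached as far as the arm can. A call is refused whole if a number of a shift passes 50 or a number of a turn 0.15, either way. A call with a gripper value outside its range is refused whole. The fingers move at their own pace and stop on an object; "newtons" is the grip in N (left out, the last holds). Time passes only in rows, so rows that do not move let the fingers close. It gives the time, the measured TCP pose, the force and the opening at its end, in the units of the state.
- get_obs(): the state, without advancing time (a new reading comes with each control period).
- vision.grab_frame(name): name is "scene" or "top" or "wrist"; returns the picture (384x512x3 uint8, red, green, blue); there is no depth.
- vision.get_calibration(name): a dict with "camera_matrix" (3x3 intrinsics, pixels), "k1" (the pictures are not rectified: a ray, as slopes to the right and down, at radius r is drawn at 1 + k1 r^2 times it, then the intrinsics apply), "world_from_camera" (4x4, takes a point from camera to world coordinates). Camera axes: x right, y down, z forward; pixel columns grow to the right and rows downward; lengths in m; the calibration is good to about 2 mm. A picture is of the moment at which its call begins: read the wrist's pose just before it. get_calibration takes no time and is no camera call; for the wrist camera it gives the pose at the moment of the call.
- ticket.hand_in(): hands the job in, once; it reports no verdict.
The state is a dict: "clock": time; "joints": joint angles; "qvel": joint speeds; "tau": joint torques, N m; "tcp_pos": TCP position; "orientation": TCP orientation; "contact_force": force on the tool from outside, world axes, zero at the start; "moment": the same for the moment, N m; "grip_width": finger opening in m.
Only numpy, scipy, OpenCV 4.12 (cv2) and the standard library are available. Lean on these libraries where they do the work, as an engineer would, in place of code of your own. Each camera call takes 0.05 s, during which the arm holds its last target.

## Working session

There is one attempt and no reset: what is moved stays moved. The work goes in short steps, Python scripts to look and compute and a tool call to move; the robot and the scene stay as the last step left them, time stands still between calls to the robot, and variables do not carry over. Pictures are saved under pics/ and viewed, and the job is handed in when it is done.

Besides the shell and the picture viewer there is one more tool, called after "Emit:" by a JSON object that holds its "op" and its "data", one argument or row to a line. jog_arm: Moves the arm, as the interface text tells. Its arguments: {"type":"object","properties":{"motion":{"type":"array"},"newtons":{"type":"number"}},"required":["motion"]}

```bash
mkdir -p pics
cat > h.py <<'E'
import numpy as np, cv2
from bench import get_obs, vision, ticket
from scipy.spatial.transform import Rotation as R
def snap(n,f,scale=1):
    im=vision.grab_frame(n); cv2.imwrite('pics/'+f,cv2.resize(im[:,:,::-1],None,fx=scale,fy=scale)); return im
def ray(c,u,v):
    K=np.array(c['camera_matrix']);k=c['k1'];T=np.array(c['world_from_camera'])
    x=(u-K[0,2])/K[0,0];y=(v-K[1,2])/K[1,1]
    rd=np.hypot(x,y);r=rd
    for _ in range(30): r=rd/(1+k*r*r)
    s=1/(1+k*r*r)
    d=T[:3,:3]@np.array([x*s,y*s,1.]);return T[:3,3],d
def onz(c,u,v,z):
    o,d=ray(c,u,v);return o+d*(z-o[2])/d[2]
def proj(c,p):
    K=np.array(c['camera_matrix']);k=c['k1'];T=np.array(c['world_from_camera'])
    q=T[:3,:3].T@(np.array(p)-T[:3,3]);x,y=q[0]/q[2],q[1]/q[2];s=1+k*(x*x+y*y)
    return np.array([K[0,0]*x*s+K[0,2],K[1,1]*y*s+K[1,2]])
E
python3 - <<'E'
from h import *
np.set_printoptions(precision=4,suppress=True)
for n in ('scene','top','wrist'):
    im=snap(n,n+'0.png',1.5); np.save('pics/'+n+'0.npy',im)
    c=vision.get_calibration(n);print(n,np.array(c['camera_matrix']),c['k1'],np.array(c['world_from_camera']))
print(get_obs())
E
```

```text
scene [[351.0839   0.     256.8877]
 [  0.     351.0839 190.5111]
 [  0.       0.       1.    ]] -0.03522962651028908 [[ 0.3241  0.6062 -0.7263  1.0292]
 [ 0.9459 -0.222   0.2368 -0.1685]
 [-0.0177 -0.7637 -0.6453  0.4894]
 [ 0.      0.      0.      1.    ]]
top [[493.4069   0.     255.3093]
 [  0.     493.4069 198.1151]
 [  0.       0.       1.    ]] 0.05829522535952745 [[ 0.0671 -0.9722  0.2242  0.3654]
 [-0.9977 -0.0646  0.0188 -0.0027]
 [-0.0038 -0.225  -0.9744  0.9704]
 [ 0.      0.      0.      1.    ]]
wrist [[277.51     0.     253.4199]
 [  0.     277.51   188.5575]
 [  0.       0.       1.    ]] -0.05017728090543895 [[ 0.3959  0.881   0.259   0.2011]
 [ 0.9183 -0.3794 -0.1132  0.6456]
 [-0.0015  0.2827 -0.9592  0.373 ]
 [ 0.      0.      0.      1.    ]]
{'clock': 0.15, 'joints': array([-1.2721,  0.4776,  0.0224,  1.5562, -0.0115,  1.1093, -0.0831]), 'qvel': array([-0.0012, -0.0022,  0.0013, -0.0024,  0.0003, -0.0005,  0.    ]), 'tau': array([  0.0022, -59.6924,   1.6098, -28.1493,   0.0127,   0.0064,
        -0.    ]), 'tcp_pos': array([0.2669, 0.6195, 0.2446]), 'orientation': array([-1.3755, -0.9037,  0.9056]), 'contact_force': array([-0.5686, -1.0856,  0.6544]), 'moment': array([-0.0441,  0.0171,  0.0014]), 'grip_width': 0.08551981869160695}
```

View pics/scene0.png

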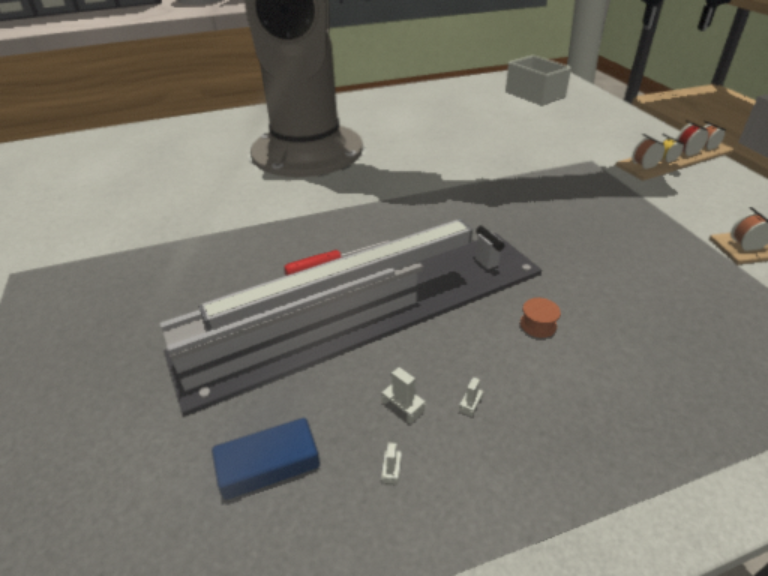

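View pics/top0.png

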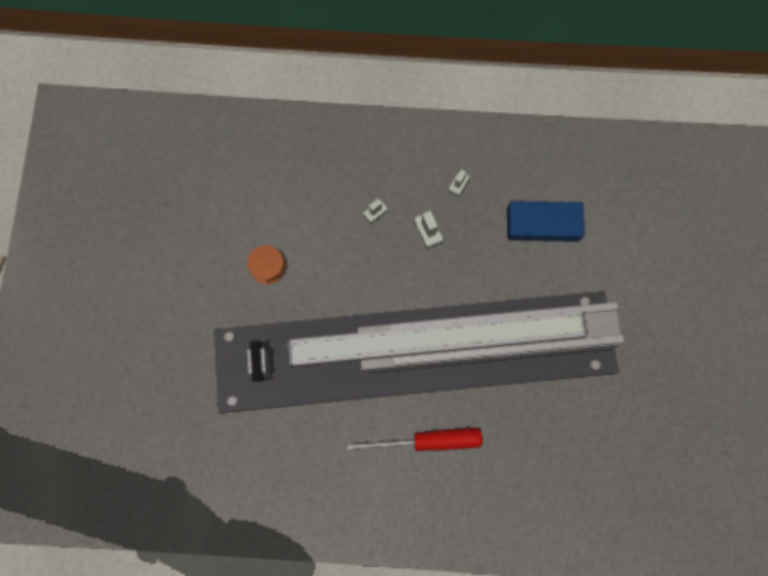

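View pics/wrist0.png

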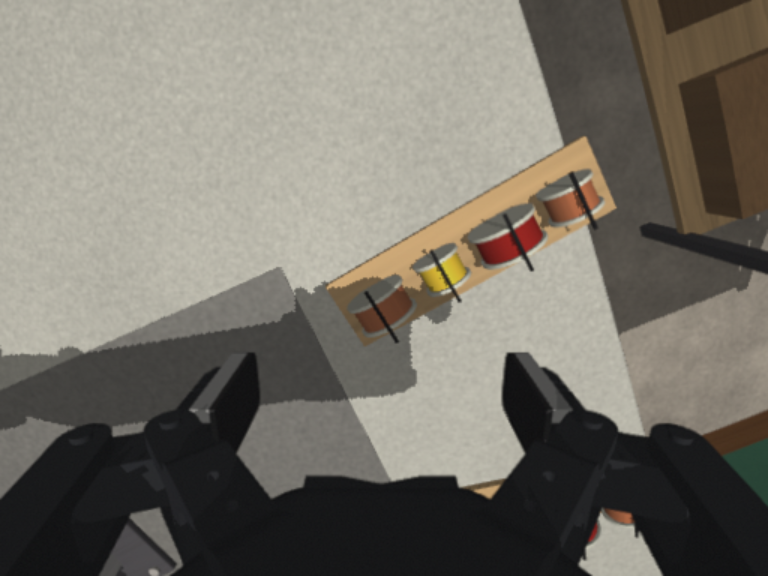

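Clip candidates in the top picture (1.5x): (375,210) small, (460,182) small, (429,229) the largest, so I choose the last. I'll check it and the rig in close crops.

Run:
```python
from h import *
im=np.load('pics/top0.npy')[:,:,::-1]
cv2.imwrite('pics/c1.png',cv2.resize(im[100:175,230:330],None,fx=7,fy=7,interpolation=cv2.INTER_CUBIC))
cv2.imwrite('pics/c2.png',cv2.resize(im[185:280,135:275],None,fx=5.6,fy=5.6,interpolation=cv2.INTER_CUBIC))
cv2.imwrite('pics/c3.png',cv2.resize(im[185:280,275:415],None,fx=5.6,fy=5.6,interpolation=cv2.INTER_CUBIC))
```

```text
(no output)
```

View pics/c1.png

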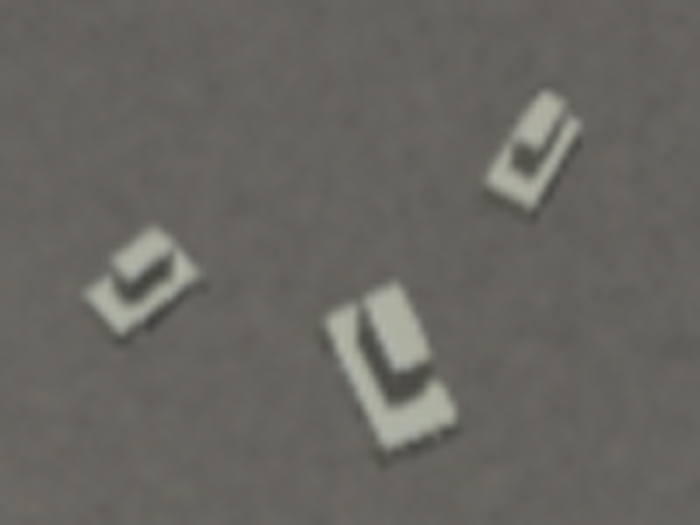

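View pics/c2.png

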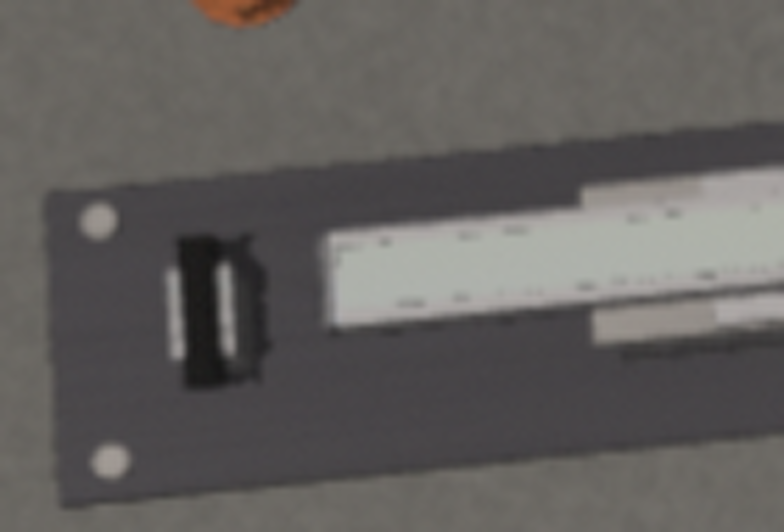

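View pics/c3.png

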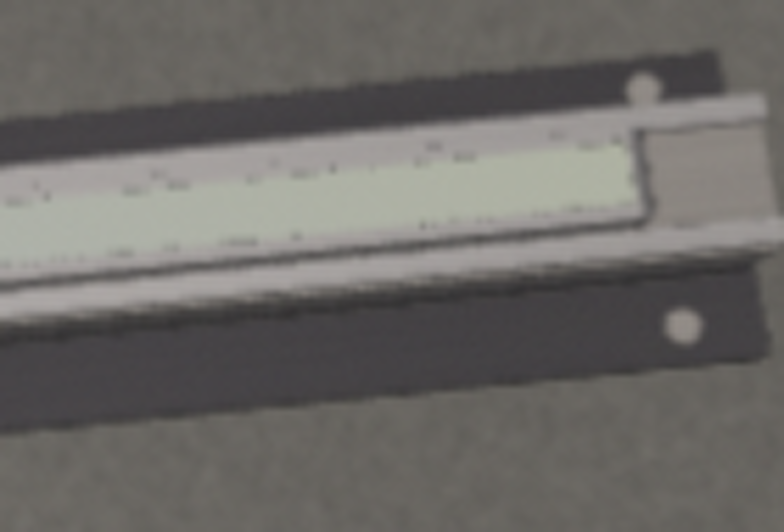

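The close crop confirms it: the largest piece sits at about (286,147) in the top image, with its tab top in the upper right of its plate. The bed edge, base corners and tail end are all visible too.

```bash
cat >> h.py <<'E'
def cr(x,y,ox,oy,f): return ((x+.5)/f-.5+ox,(y+.5)/f-.5+oy)
E
python3 - <<'E'
from h import *
np.set_printoptions(precision=4,suppress=True)
c=vision.get_calibration('top')
L=lambda x,y,z: onz(c,*cr(x,y,135,185,5.6),z)
Rr=lambda x,y,z: onz(c,*cr(x,y,275,185,5.6),z)
C=lambda x,y,z: onz(c,*cr(x,y,230,100,7),z)
P={'b1':L(46,190,.01),'b2':L(62,508,.01),'b3':Rr(718,50,.01),'b4':Rr(768,358,.01),'e1':L(582,188,.07),'e2':L(592,345,.07),
'r1':Rr(766,96,.077),'r2':Rr(783,228,.077),'nose1':L(325,232,.092),'nose2':L(332,327,.092),'tail1':Rr(640,128,.092),'tail2':Rr(650,215,.092),
'rest1':L(180,237,.06),'rest2':L(222,237,.06),'rest3':L(183,388,.06),'rest4':L(222,388,.06)}
for k,v in P.items(): print(k,v)
xl=(P['b1']+P['b2'])/2; xr=(P['b3']+P['b4'])/2; d=(xl-xr);print('base len',np.linalg.norm(d)); d/=np.linalg.norm(d); print('dir',d,np.arctan2(d[1],d[0]))
print('edge via base',xr+d*.33,'direct',(P['e1']+P['e2'])/2)
e=(P['e1']+P['e2'])/2; lat=np.array([-d[1],d[0],0])
for k,v in P.items(): print(k,(v-e)@d*1e3,(v-e)@lat*1e3)
q=[C(360,298,.055),C(400,283,.055),C(432,352,.055),C(393,372,.055)]
print('tab',q,np.mean(q,0))
pl=[C(323,322,.019),C(385,452,.019),C(460,412,.019)]
print('plate',pl,(pl[0]+pl[2])/2, 'yaxis',np.arctan2(*(pl[1]-pl[0])[[1,0]]),np.linalg.norm(pl[1]-pl[0]),np.linalg.norm(pl[1]-pl[2]))
for n,o in(('s1',(C(155,260,.02))),('s2',C(540,145,.02))):print(n,o)
o=get_obs();print(R.from_rotvec(o['orientation']).as_matrix())
E
```

```text
b1 [0.5305 0.2347 0.01  ]
b2 [0.4206 0.2158 0.01  ]
b3 [ 0.6152 -0.2763  0.01  ]
b4 [ 0.5065 -0.2933  0.01  ]
e1 [0.5325 0.0432 0.07  ]
e2 [0.4807 0.036  0.07  ]
r1 [ 0.5832 -0.2728  0.077 ]
r2 [ 0.5395 -0.2781  0.077 ]
nose1 [0.5086 0.1235 0.092 ]
nose2 [0.4781 0.1183 0.092 ]
tail1 [ 0.5663 -0.2281  0.092 ]
tail2 [ 0.5379 -0.2314  0.092 ]
rest1 [0.509  0.1761 0.06  ]
rest2 [0.5099 0.1621 0.06  ]
rest3 [0.459  0.1696 0.06  ]
rest4 [0.4598 0.1568 0.06  ]
base len 0.5171501744036077
dir [-0.1651  0.9863  0.    ] 1.7366108994046299
edge via base [0.5064 0.0407 0.01  ] direct [0.5066 0.0396 0.07  ]
b1 188.46852939998956 -55.76729933680288
b2 188.02337796009644 55.7187378562749
b3 -329.52239827576733 -55.03202625404682
b4 -328.286043171362 54.98346477351883
e1 -0.7364993165609195 -26.141002278958656
e2 0.73649931656091 26.1410022789586
r1 -320.7801321177106 -24.05062361579904
r2 -318.7397239727822 19.95450478509103
nose1 82.42748760872117 -15.827304497592444
nose2 82.32542271273559 15.049777557293394
tail1 -273.8707844100428 -14.709872431851643
tail2 -272.4760309830088 13.803447955980591
rest1 134.20582450389065 -24.876335463826138
rest2 120.31801873476721 -23.47648637171899
rest3 136.07189594326226 25.45912903473477
rest4 123.34138027316617 26.75327986851408
tab [array([ 0.6913, -0.0276,  0.055 ]), array([ 0.6965, -0.0385,  0.055 ]), array([ 0.6769, -0.0484,  0.055 ]), array([ 0.6703, -0.0379,  0.055 ])] [ 0.6837 -0.0381  0.055 ]
plate [array([ 0.6962, -0.0183,  0.019 ]), array([ 0.6582, -0.0383,  0.019 ]), array([ 0.6715, -0.0592,  0.019 ])] [ 0.6839 -0.0387  0.019 ] yaxis -2.656312818128649 0.0429568153594364 0.024793140007688366
s1 [0.7115 0.0315 0.02  ]
s2 [ 0.7542 -0.0784  0.02  ]
[[ 0.3957 -0.0005 -0.9184]
 [ 0.9184 -0.0013  0.3957]
 [-0.0014 -1.     -0.0001]]
```

Emit:
{"op": "jog_arm", "data": {
  "motion": [
    {"gripper": 0,"tz": -50,"ay": 0.1426},
    {"tz": -50,"ay": 0.1426},
    {"tz": -50,"ay": 0.1426},
    {"tz": -50,"ay": 0.1426},
    {"tz": -50,"ay": 0.1426},
    {"tz": -50,"ay": 0.1426},
    {"tz": -50,"ay": 0.1426},
    {"tz": -50},
    {"tz": -50},
    {"tz": -50},
    {"tz": -50},
    {"tz": -50}
  ]
}}

```text
schema error: expected keys gripper, tx, ty, tz, ax, ay, az
```

```bash
cat >> h.py <<'E'
EDGE=np.array([.5065,.0400,.070]);D=np.array([-.1651,.9863,0]);LAT=np.array([-D[1],D[0],0])
def rig(x,y,z): return EDGE*[1,1,0]+D*x/1e3+LAT*y/1e3+np.array([0,0,z/1e3])
def delta(t):
    o=get_obs();M=R.from_rotvec(o['orientation']).as_matrix()
    yaw=np.degrees(np.arctan2(M[1,0],M[0,0]))
    print('clk',o['clock'],'tcp',o['tcp_pos'].round(4),'tool delta mm',(M.T@(np.array(t)-o['tcp_pos'])*1e3).round(1),'yaw',yaw.round(2),'F',o['contact_force'].round(2))
    print(M.round(3))
def pr():
    o=get_obs();p=o['tcp_pos']-EDGE*[1,1,0];print('rig tcp',(p@D*1e3).round(1),(p@LAT*1e3).round(1),(p[2]*1e3).round(1),'t',o['clock'],'F',(o['contact_force']@D).round(2),o['contact_force'].round(2),'w',o['grip_width'])
E
python3 - <<'E'
from h import *
delta(rig(-302,0,95));pr()
E
```

```text
clk 0.15 tcp [0.2669 0.6195 0.2446] tool delta mm [-691.   150.6 -613. ] yaw 66.69 F [-0.57 -1.09  0.65]
[[ 0.396 -0.    -0.918]
 [ 0.918 -0.001  0.396]
 [-0.001 -1.    -0.   ]]
rig tcp 611.1 140.6 244.6 t 0.15 F -0.98 [-0.57 -1.09  0.65] w 0.08551981869160695
```

Emit:
{"op": "jog_arm", "data": {
  "motion": [
    {"gripper": 0,"tx": 0,"ty": 0,"tz": -50,"ax": 0,"ay": 0.1426,"az": 0},
    {"gripper": 0,"tx": 0,"ty": 0,"tz": -50,"ax": 0,"ay": 0.1426,"az": 0},
    {"gripper": 0,"tx": 0,"ty": 0,"tz": -50,"ax": 0,"ay": 0.1426,"az": 0},
    {"gripper": 0,"tx": 0,"ty": 0,"tz": -50,"ax": 0,"ay": 0.1426,"az": 0},
    {"gripper": 0,"tx": 0,"ty": 0,"tz": -50,"ax": 0,"ay": 0.1426,"az": 0},
    {"gripper": 0,"tx": 0,"ty": 0,"tz": -50,"ax": 0,"ay": 0.1426,"az": 0},
    {"gripper": 0,"tx": 0,"ty": 0,"tz": -50,"ax": 0,"ay": 0.1426,"az": 0},
    {"gripper": 0,"tx": 0,"ty": 0,"tz": -50,"ax": 0,"ay": 0,"az": 0},
    {"gripper": 0,"tx": 0,"ty": 0,"tz": -50,"ax": 0,"ay": 0,"az": 0},
    {"gripper": 0,"tx": 0,"ty": 0,"tz": -50,"ax": 0,"ay": 0,"az": 0},
    {"gripper": 0,"tx": 0,"ty": 0,"tz": -50,"ax": 0,"ay": 0,"az": 0},
    {"gripper": 0,"tx": 0,"ty": 0,"tz": -50,"ax": 0,"ay": 0,"az": 0}
  ]
}}

```text
clock: 1.35
tcp_pos: [0.5337, 0.1224, 0.2453]
orientation: [-1.567, -0.13, 0.13]
contact_force: [1.7, -0.0, 0.7]
grip_width: 0.0001
```

Run:
```python
from h import *
delta(rig(-302,0,95));pr()
```

```text
clk 1.35 tcp [0.5337 0.1224 0.2453] tool delta mm [ -40.5  150.2 -378.8] yaw 9.51 F [ 1.72 -0.01  0.72]
[[ 0.986 -0.    -0.165]
 [ 0.165  0.     0.986]
 [-0.    -1.     0.   ]]
rig tcp 76.8 -40.5 245.3 t 1.35 F -0.29 [ 1.72 -0.01  0.72] w 0.00010537602234235983
```

Emit:
{"op": "jog_arm", "data": {
  "motion": [
    {"gripper": 0,"tx": -5,"ty": 0,"tz": -49,"ax": 0,"ay": 0,"az": 0},
    {"gripper": 0,"tx": -5,"ty": 0,"tz": -49,"ax": 0,"ay": 0,"az": 0},
    {"gripper": 0,"tx": -5,"ty": 0,"tz": -49,"ax": 0,"ay": 0,"az": 0},
    {"gripper": 0,"tx": -5,"ty": 0,"tz": -49,"ax": 0,"ay": 0,"az": 0},
    {"gripper": 0,"tx": -5,"ty": 0,"tz": -49,"ax": 0,"ay": 0,"az": 0},
    {"gripper": 0,"tx": -5,"ty": 20,"tz": -49,"ax": 0,"ay": 0,"az": 0},
    {"gripper": 0,"tx": -5,"ty": 40,"tz": -49,"ax": 0,"ay": 0,"az": 0},
    {"gripper": 0,"tx": -5,"ty": 40,"tz": -46,"ax": 0,"ay": 0,"az": 0},
    {"gripper": 0,"tx": 0,"ty": 30,"tz": 0,"ax": 0,"ay": 0,"az": 0},
    {"gripper": 0,"tx": 0,"ty": 0,"tz": 0,"ax": 0,"ay": 0,"az": 0}
  ]
}}

```text
clock: 2.35
tcp_pos: [0.5541, -0.244, 0.1281]
orientation: [-1.564, -0.122, 0.134]
contact_force: [-0.3, 1.1, -0.1]
grip_width: -0.0002
```

Run:
```python
from h import *
delta(rig(-302,0,95));pr();snap('top','t1.png',1.5);snap('scene','s1.png',1.5)
```

```text
clk 2.35 tcp [ 0.5541 -0.244   0.1281] tool delta mm [  0.3  33.1 -14.1] yaw 9.36 F [-0.29  1.11 -0.15]
[[ 0.987 -0.008 -0.163]
 [ 0.163  0.002  0.987]
 [-0.008 -1.     0.003]]
rig tcp -288.0 -0.0 128.1 t 2.35 F 1.14 [-0.29  1.11 -0.15] w -0.00019056279895771937
```

View pics/t1.png

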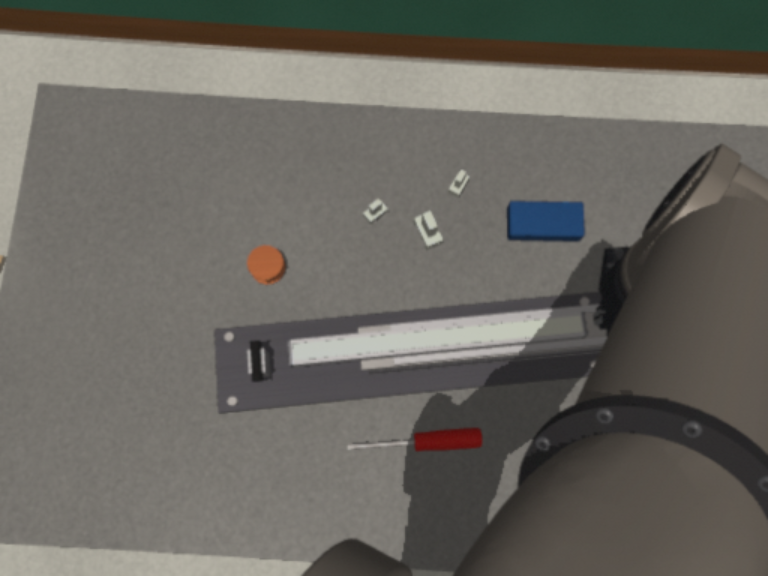

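View pics/s1.png

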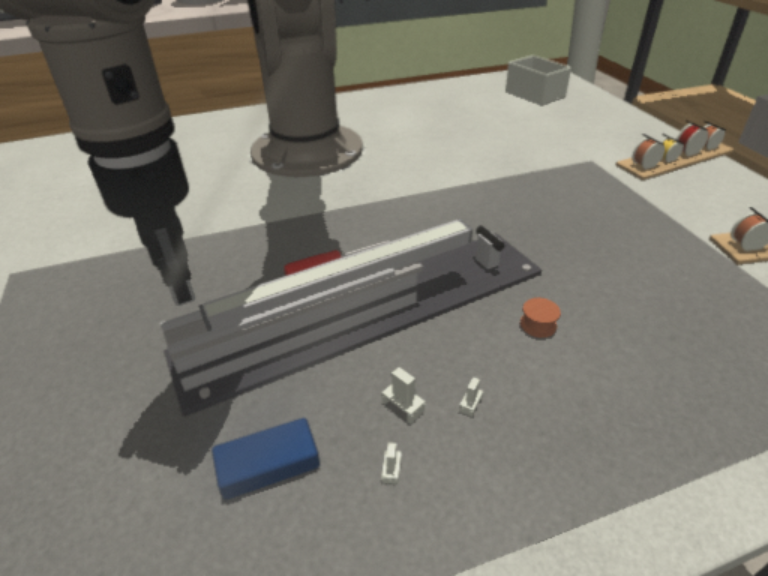

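Emit:
{"op": "jog_arm", "data": {
  "motion": [
    {"gripper": 0,"tx": 0,"ty": 0,"tz": 0,"ax": 0,"ay": 0,"az": 0},
    {"gripper": 0,"tx": 0,"ty": 0,"tz": 0,"ax": 0,"ay": 0,"az": 0}
  ]
}}

```text
clock: 2.65
tcp_pos: [0.5586, -0.2434, 0.1341]
orientation: [-1.567, -0.134, 0.129]
contact_force: [-0.7, 0.3, 0.1]
grip_width: -0.0001
```

Run:
```python
from h import *
delta(rig(-302,0,95));pr()
```

```text
clk 2.65 tcp [ 0.5586 -0.2434  0.1341] tool delta mm [ -4.8  39.1 -13.9] yaw 9.6 F [-0.67  0.29  0.13]
[[ 0.986  0.003 -0.167]
 [ 0.167 -0.     0.986]
 [ 0.003 -1.    -0.001]]
rig tcp -288.1 -4.7 134.1 t 2.65 F 0.4 [-0.67  0.29  0.13] w -6.286063507193679e-05
```

Emit:
{"op": "jog_arm", "data": {
  "motion": [
    {"gripper": 0,"tx": -2.5,"ty": 0,"tz": -9,"ax": 0,"ay": 0,"az": 0},
    {"gripper": 0,"tx": -2.5,"ty": 0,"tz": -9,"ax": 0,"ay": 0,"az": 0},
    {"gripper": 0,"tx": 0,"ty": 13,"tz": 0,"ax": 0,"ay": 0,"az": 0},
    {"gripper": 0,"tx": 0,"ty": 13,"tz": 0,"ax": 0,"ay": 0,"az": 0},
    {"gripper": 0,"tx": 0,"ty": 13,"tz": 0,"ax": 0,"ay": 0,"az": 0},
    {"gripper": 0,"tx": 0,"ty": 0,"tz": 0,"ax": 0,"ay": 0,"az": 0}
  ]
}}

```text
clock: 3.25
tcp_pos: [0.5537, -0.2614, 0.0903]
orientation: [-1.565, -0.127, 0.134]
contact_force: [-0.8, -0.6, -0.1]
grip_width: -0.0001
```

Run:
```python
from h import *
delta(rig(-302,0,95));pr();im=snap('top','t2.png',1);cv2.imwrite('pics/t2c.png',cv2.resize(im[185:280,275:415,::-1],None,fx=5.6,fy=5.6))
snap('wrist','w2.png',1.5)
```

```text
clk 3.25 tcp [ 0.5537 -0.2614  0.0903] tool delta mm [ 3.2 -4.7  3.1] yaw 9.53 F [-0.81 -0.61 -0.09]
[[ 0.986 -0.005 -0.166]
 [ 0.166  0.002  0.986]
 [-0.004 -1.     0.003]]
rig tcp -305.1 3.2 90.3 t 3.25 F -0.47 [-0.81 -0.61 -0.09] w -0.00013452840464601686
```

View pics/t2c.png

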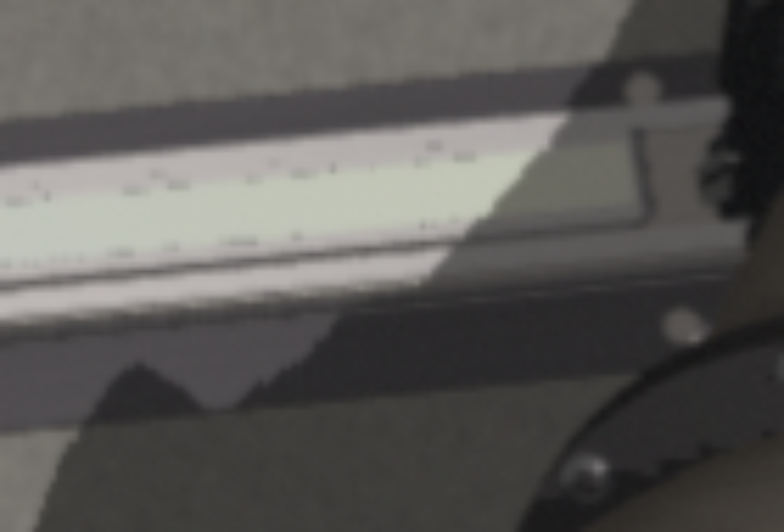

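View pics/w2.png

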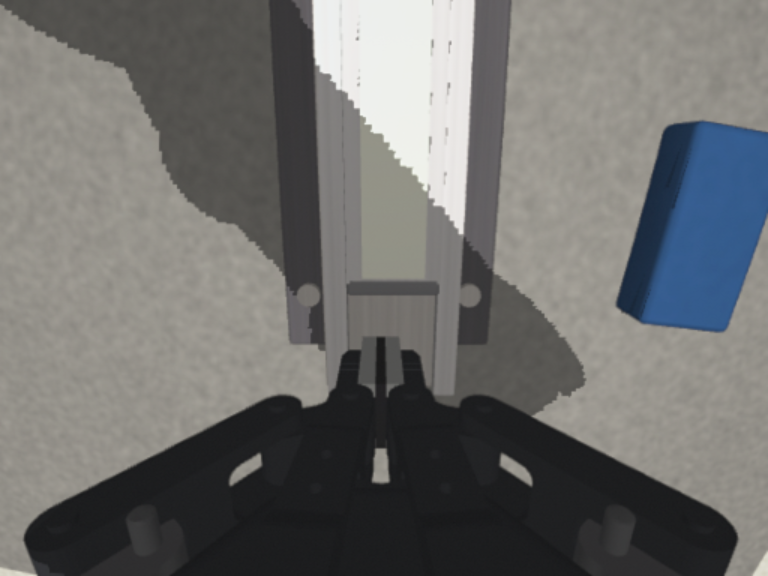

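Emit:
{"op": "jog_arm", "data": {
  "motion": [
    {"gripper": 0,"tx": 0,"ty": -2.5,"tz": 4,"ax": 0,"ay": 0,"az": 0},
    {"gripper": 0,"tx": 0,"ty": 0,"tz": 4,"ax": 0,"ay": 0,"az": 0},
    {"gripper": 0,"tx": 0,"ty": 0,"tz": 4,"ax": 0,"ay": 0,"az": 0},
    {"gripper": 0,"tx": 0,"ty": 0,"tz": 3,"ax": 0,"ay": 0,"az": 0},
    {"gripper": 0,"tx": 0,"ty": 0,"tz": 3,"ax": 0,"ay": 0,"az": 0},
    {"gripper": 0,"tx": 0,"ty": 0,"tz": 3,"ax": 0,"ay": 0,"az": 0},
    {"gripper": 0,"tx": 0,"ty": 0,"tz": 3,"ax": 0,"ay": 0,"az": 0},
    {"gripper": 0,"tx": 0,"ty": 0,"tz": 3,"ax": 0,"ay": 0,"az": 0}
  ]
}}

```text
clock: 4.15
tcp_pos: [0.5509, -0.2367, 0.0959]
orientation: [-1.568, -0.13, 0.129]
contact_force: [1.5, -3.8, -0.7]
grip_width: 0.0003
```

Run:
```python
from h import *
pr();snap('wrist','w3.png',1.5)
```

```text
rig tcp -280.3 1.9 95.9 t 4.15 F -3.96 [ 1.5  -3.76 -0.72] w 0.00029983600126280653
```

View pics/w3.png

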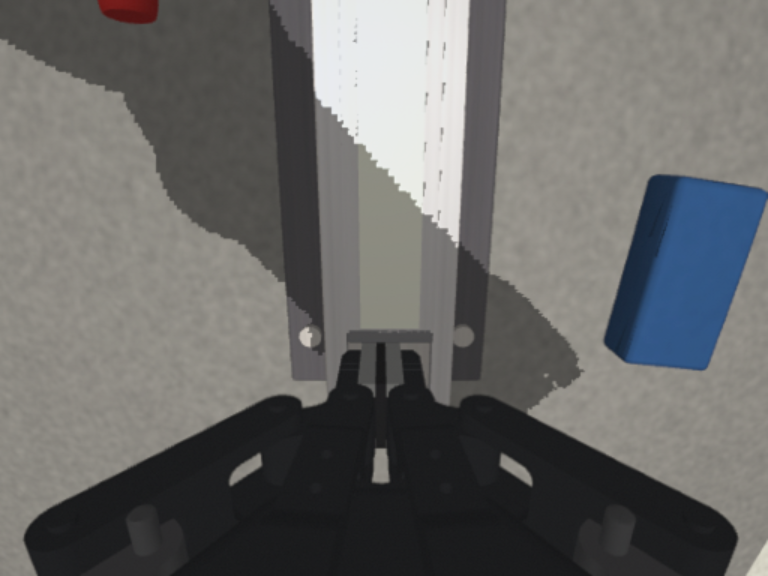

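Run:
```python
from h import *
c=vision.get_calibration('wrist')
for u,v in((348,331),(432,331),(348,343)):
  p=onz(c,u/1.5,v/1.5,.092)-EDGE; print(p@D*1e3,p@LAT*1e3)
```

```text
-266.4874854148732 13.16407943165302
-266.5155204191015 -15.688450463123303
-270.98382997024277 13.26901972412348
```

Emit:
{"op": "jog_arm", "data": {
  "motion": [
    {"gripper": 0,"tx": 0,"ty": 0,"tz": 4,"ax": 0,"ay": 0,"az": 0},
    {"gripper": 0,"tx": 0,"ty": 0,"tz": 4,"ax": 0,"ay": 0,"az": 0},
    {"gripper": 0,"tx": 0,"ty": 0,"tz": 4,"ax": 0,"ay": 0,"az": 0},
    {"gripper": 0,"tx": 0,"ty": 0,"tz": 4,"ax": 0,"ay": 0,"az": 0},
    {"gripper": 0,"tx": 0,"ty": 0,"tz": 4,"ax": 0,"ay": 0,"az": 0},
    {"gripper": 0,"tx": 0,"ty": 0,"tz": 4,"ax": 0,"ay": 0,"az": 0},
    {"gripper": 0,"tx": 0,"ty": 0,"tz": 4,"ax": 0,"ay": 0,"az": 0},
    {"gripper": 0,"tx": 0,"ty": 0,"tz": 4,"ax": 0,"ay": 0,"az": 0},
    {"gripper": 0,"tx": 0,"ty": 0,"tz": 4,"ax": 0,"ay": 0,"az": 0},
    {"gripper": 0,"tx": 0,"ty": 0,"tz": 4,"ax": 0,"ay": 0,"az": 0},
    {"gripper": 0,"tx": 0,"ty": 0,"tz": 0,"ax": 0,"ay": 0,"az": 0},
    {"gripper": 0,"tx": 0,"ty": 0,"tz": 0,"ax": 0,"ay": 0,"az": 0}
  ]
}}

```text
clock: 5.4
tcp_pos: [0.5442, -0.1957, 0.0957]
orientation: [-1.566, -0.13, 0.131]
contact_force: [1.0, -1.4, 1.5]
grip_width: -0.0001
```

Run:
```python
from h import *
pr();snap('wrist','w4.png',1.5)
```

```text
rig tcp -238.7 1.7 95.7 t 5.4 F -1.59 [ 1.   -1.45  1.53] w -7.969275672464572e-05
```

View pics/w4.png

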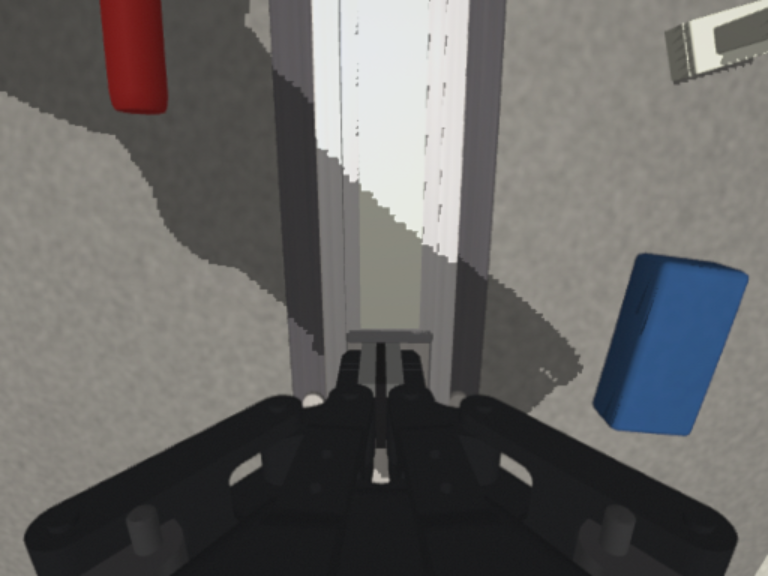

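Emit:
{"op": "jog_arm", "data": {
  "motion": [
    {"gripper": 0,"tx": 0,"ty": 0,"tz": 4,"ax": 0,"ay": 0,"az": 0},
    {"gripper": 0,"tx": 0,"ty": 0,"tz": 4,"ax": 0,"ay": 0,"az": 0},
    {"gripper": 0,"tx": 0,"ty": 0,"tz": 2,"ax": 0,"ay": 0,"az": 0},
    {"gripper": 0,"tx": 0,"ty": 0,"tz": 0,"ax": 0,"ay": 0,"az": 0},
    {"gripper": 0,"tx": 0,"ty": 0,"tz": -3,"ax": 0,"ay": 0,"az": 0},
    {"gripper": 0,"tx": 0,"ty": 0,"tz": -3,"ax": 0,"ay": 0,"az": 0},
    {"gripper": 0,"tx": 0,"ty": 0,"tz": 0,"ax": 0,"ay": 0,"az": 0},
    {"gripper": 0,"tx": 0,"ty": 0,"tz": 0,"ax": 0,"ay": 0,"az": 0},
    {"gripper": 0,"tx": 0,"ty": 0,"tz": 0,"ax": 0,"ay": 0,"az": 0}
  ]
}}

```text
clock: 6.35
tcp_pos: [0.5435, -0.1924, 0.0957]
orientation: [-1.566, -0.13, 0.13]
contact_force: [-0.7, 0.0, -0.1]
grip_width: -0.0001
```

```bash
cat > look.py <<'E'
import sys
from h import *
pr();c=vision.get_calibration('wrist')
im=vision.grab_frame('wrist');np.save('pics/last.npy',im)
n=sys.argv[1]
cv2.imwrite('pics/%s.png'%n,cv2.resize(im[190:270,210:310,::-1],None,fx=5,fy=5,interpolation=cv2.INTER_CUBIC))
g=cv2.cvtColor(im,cv2.COLOR_RGB2GRAY)
print('col',g[195:240,254].tolist())
print('tail pred rows z=.092',[ (x,proj(c,rig(x,0,92)).round(1)) for x in (-220,-200)])
E
python3 look.py l1
```

```text
rig tcp -235.4 1.8 95.7 t 6.35 F 0.16 [-0.7   0.04 -0.09] w -9.947257585241945e-05
col [133, 133, 133, 134, 133, 133, 133, 134, 134, 133, 134, 133, 122, 116, 107, 92, 73, 71, 72, 72, 71, 69, 92, 104, 105, 106, 105, 106, 105, 68, 30, 23, 24, 23, 23, 25, 23, 22, 23, 24, 24, 24, 25, 24, 24]
tail pred rows z=.092 [(-220, array([257.7, 216.9])), (-200, array([257.8, 179. ]))]
```

View pics/l1.png

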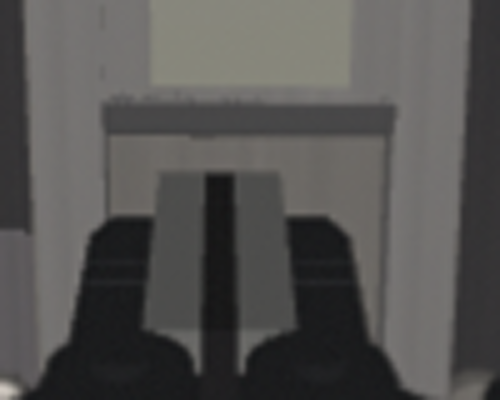

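Emit:
{"op": "jog_arm", "data": {
  "motion": [
    {"gripper": 0,"tx": 0,"ty": 0,"tz": 4,"ax": 0,"ay": 0,"az": 0},
    {"gripper": 0,"tx": 0,"ty": 0,"tz": 4,"ax": 0,"ay": 0,"az": 0},
    {"gripper": 0,"tx": 0,"ty": 0,"tz": 3,"ax": 0,"ay": 0,"az": 0},
    {"gripper": 0,"tx": 0,"ty": 0,"tz": 0,"ax": 0,"ay": 0,"az": 0},
    {"gripper": 0,"tx": 0,"ty": 0,"tz": -3,"ax": 0,"ay": 0,"az": 0},
    {"gripper": 0,"tx": 0,"ty": 0,"tz": -3,"ax": 0,"ay": 0,"az": 0},
    {"gripper": 0,"tx": 0,"ty": 0,"tz": 0,"ax": 0,"ay": 0,"az": 0},
    {"gripper": 0,"tx": 0,"ty": 0,"tz": 0,"ax": 0,"ay": 0,"az": 0},
    {"gripper": 0,"tx": 0,"ty": 0,"tz": 0,"ax": 0,"ay": 0,"az": 0}
  ]
}}

```text
clock: 7.3
tcp_pos: [0.5427, -0.1875, 0.0956]
orientation: [-1.567, -0.13, 0.13]
contact_force: [0.2, 0.6, 0.2]
grip_width: 0.0003
```

```bash
cat > look.py <<'E'
import sys
from h import *
pr();c=vision.get_calibration('wrist')
im=vision.grab_frame('wrist')
n=sys.argv[1]
cv2.imwrite('pics/%s.png'%n,cv2.resize(im[190:270,210:310,::-1],None,fx=5,fy=5,interpolation=cv2.INTER_CUBIC))
g=cv2.cvtColor(im,cv2.COLOR_RGB2GRAY)
print('col',g[200:226,254].tolist())
a=[onz(c,257,r,.092) for r in range(206,224)]
i=np.where(g[203:222,254]<85)[0]+203
print('band rows',i.min(),i.max(),'tail x if flat',((onz(c,257,i.max()+.5,.092)-EDGE)@D*1e3).round(1),'row len',[int(v) for v in np.where(g[(i.min()+i.max())//2,215:300]<90)[0][[0,-1]]+215])
E
python3 look.py l2
```

```text
rig tcp -230.4 1.9 95.6 t 7.3 F 0.51 [0.24 0.56 0.17] w 0.00026986968587842686
col [134, 135, 135, 135, 135, 135, 135, 135, 134, 134, 134, 134, 134, 134, 135, 130, 118, 98, 86, 74, 74, 72, 72, 73, 72, 72]
band rows 219 221 tail x if flat -217.6 row len [215, 293]
```

View pics/l2.png

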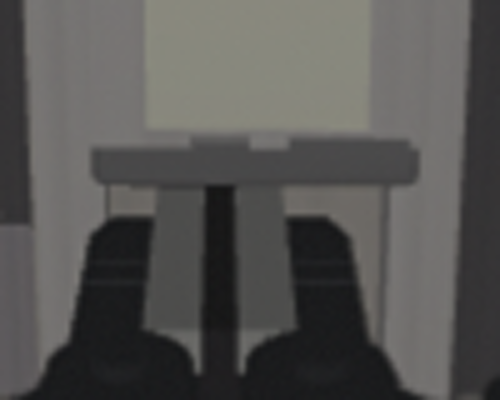

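Run:
```python
from h import *
snap('scene','s5.png',1.5);snap('top','t5.png',1.5)
```

```text
(no output)
```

View pics/s5.png

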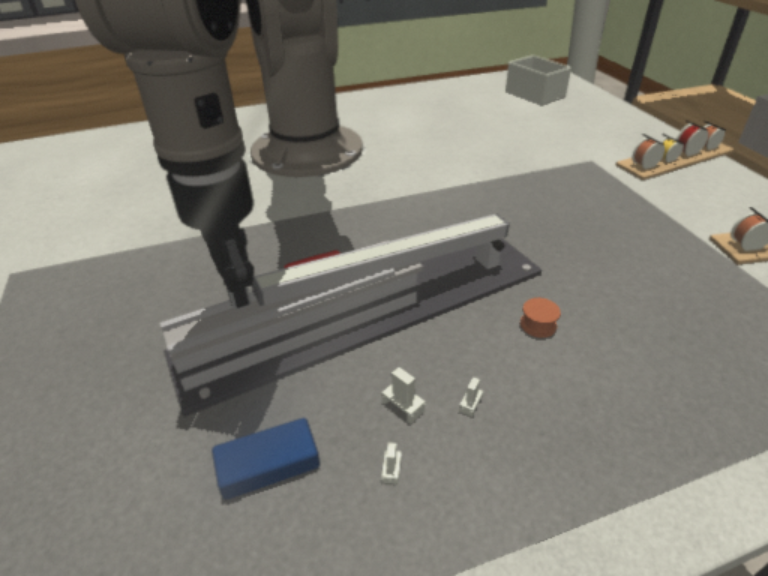

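View pics/t5.png

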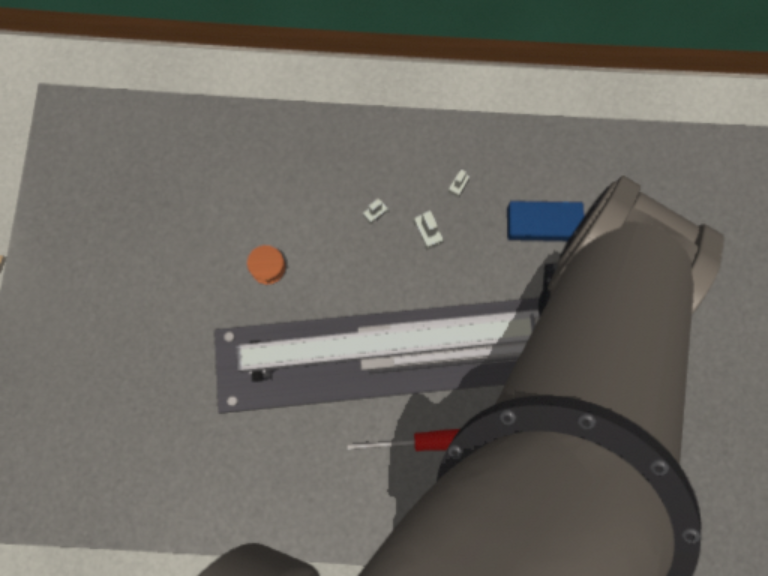

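Emit:
{"op": "jog_arm", "data": {
  "motion": [
    {"gripper": 0,"tx": 0,"ty": 0,"tz": -10,"ax": 0,"ay": 0,"az": 0},
    {"gripper": 0,"tx": 0,"ty": 0,"tz": -10,"ax": 0,"ay": 0,"az": 0},
    {"gripper": 0,"tx": 0,"ty": -35,"tz": 0,"ax": 0,"ay": 0,"az": 0},
    {"gripper": 0,"tx": 0,"ty": -35,"tz": 0,"ax": 0,"ay": 0,"az": 0},
    {"gripper": 0,"tx": 0,"ty": -35,"tz": 0,"ax": 0,"ay": 0,"az": 0},
    {"gripper": 50,"tx": 33,"ty": 0,"tz": 29,"ax": 0,"ay": 0,"az": 0},
    {"gripper": 50,"tx": 33,"ty": 0,"tz": 29,"ax": 0,"ay": 0,"az": 0},
    {"gripper": 50,"tx": 33,"ty": 0,"tz": 29,"ax": 0,"ay": 0,"az": 0},
    {"gripper": 50,"tx": 33,"ty": 0,"tz": 29,"ax": 0,"ay": 0,"az": 0},
    {"gripper": 50,"tx": 32,"ty": 0,"tz": 29,"ax": 0,"ay": -0.102,"az": 0},
    {"gripper": 50,"tx": 0,"ty": 0,"tz": 0,"ax": 0,"ay": -0.102,"az": 0},
    {"gripper": 50,"tx": 0,"ty": 0,"tz": 0,"ax": 0,"ay": -0.102,"az": 0}
  ]
}}

```text
clock: 8.65
tcp_pos: [0.6849, -0.0365, 0.2002]
orientation: [-1.538, -0.375, 0.375]
contact_force: [0.8, -1.4, 0.3]
grip_width: 0.0498
```

Emit:
{"op": "jog_arm", "data": {
  "motion": [
    {"gripper": 50,"tx": 0,"ty": 0,"tz": 0,"ax": 0,"ay": 0,"az": 0},
    {"gripper": 50,"tx": 0,"ty": 0,"tz": 0,"ax": 0,"ay": 0,"az": 0}
  ]
}}

```text
clock: 8.85
tcp_pos: [0.6839, -0.0387, 0.2008]
orientation: [-1.54, -0.367, 0.367]
contact_force: [0.3, -0.6, -0.1]
grip_width: 0.0498
```

Run:
```python
from h import *
delta([.6838,-.0384,.2]);pr();np.save('pics/wc.npy',vision.get_calibration('wrist')['world_from_camera']);im=snap('wrist','w6.png',1.5);np.save('pics/w6.npy',im);im=snap('top','t6.png',1.5);np.save('pics/t6.npy',im)
```

```text
clk 8.85 tcp [ 0.6839 -0.0387  0.2008] tool delta mm [-0.   0.8  0.3] yaw 26.79 F [ 0.33 -0.58 -0.06]
[[ 0.893  0.    -0.451]
 [ 0.451 -0.     0.893]
 [-0.    -1.    -0.   ]]
rig tcp -106.9 -162.0 200.8 t 8.85 F -0.63 [ 0.33 -0.58 -0.06] w 0.049825637513574855
```

View pics/w6.png

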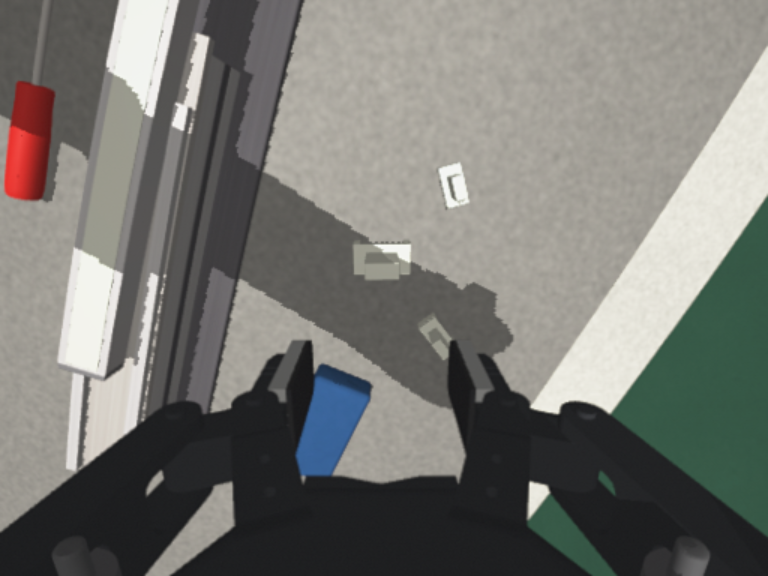

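View pics/t6.png

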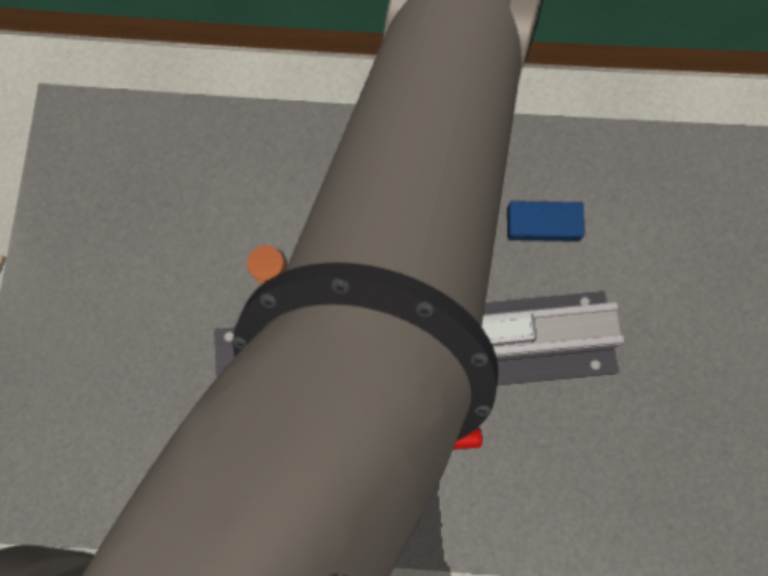

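Run:
```python
from h import *
im=np.load('pics/w6.npy')[:,:,::-1]
cv2.imwrite('pics/c6.png',cv2.resize(im[150:200,220:290],None,fx=10,fy=10,interpolation=cv2.INTER_CUBIC))
```

```text
(no output)
```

View pics/c6.png

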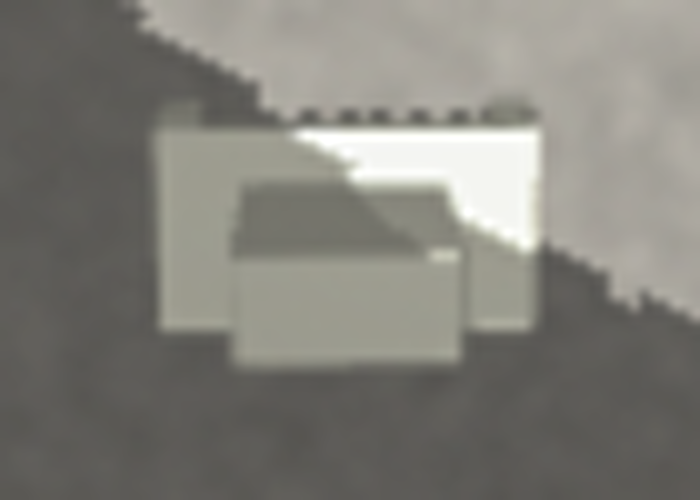

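Run:
```python
from h import *
c=vision.get_calibration('wrist');o=get_obs();M=R.from_rotvec(o['orientation']).as_matrix()
for pts,z in(([(232,253),(462,253),(462,365),(232,365)],.055),([(157,128),(540,128),(535,330),(160,330)],.019)):
  q=np.array([onz(c,*cr(x,y,220,150,10),z) for x,y in pts]);m=q.mean(0)
  print(m.round(4),((m-o['tcp_pos'])@M*1e3).round(1),np.linalg.norm(q[1]-q[0]),np.linalg.norm(q[2]-q[1]))
```

```text
[ 0.6849 -0.0407  0.055 ] [ -0.2 145.8  -2.6] 0.0233594307876342 0.011828684158291842
[ 0.6851 -0.0407  0.019 ] [  0.  181.8  -2.7] 0.04345680678364633 0.023746919295995806
```

Emit:
{"op": "jog_arm", "data": {
  "motion": [
    {"gripper": 50,"tx": 0,"ty": 30,"tz": -1.3,"ax": 0,"ay": 0,"az": 0},
    {"gripper": 50,"tx": 0,"ty": 40,"tz": 0,"ax": 0,"ay": 0,"az": 0},
    {"gripper": 50,"tx": 0,"ty": 40,"tz": 0,"ax": 0,"ay": 0,"az": 0},
    {"gripper": 50,"tx": 0,"ty": 20,"tz": 0,"ax": 0,"ay": 0,"az": 0},
    {"gripper": 50,"tx": 0,"ty": 10,"tz": 0,"ax": 0,"ay": 0,"az": 0},
    {"gripper": 50,"tx": 0,"ty": 10,"tz": 0,"ax": 0,"ay": 0,"az": 0},
    {"gripper": 50,"tx": 0,"ty": 8,"tz": 0,"ax": 0,"ay": 0,"az": 0},
    {"gripper": 50,"tx": 0,"ty": 0,"tz": 0,"ax": 0,"ay": 0,"az": 0},
    {"gripper": 50,"tx": 0,"ty": 0,"tz": 0,"ax": 0,"ay": 0,"az": 0}
  ]
}}

```text
clock: 9.85
tcp_pos: [0.6851, -0.0386, 0.0436]
orientation: [-1.539, -0.371, 0.369]
contact_force: [0.6, -0.4, 0.2]
grip_width: 0.0503
```

Run:
```python
from h import *
delta([.6838,-.0384,.042]);im=snap('wrist','w7.png',1.5);snap('scene','s7.png',1.5)
```

```text
clk 9.85 tcp [ 0.6851 -0.0386  0.0436] tool delta mm [-1.1  1.6  0.7] yaw 27.02 F [ 0.58 -0.38  0.23]
[[ 0.891  0.001 -0.454]
 [ 0.454  0.     0.891]
 [ 0.001 -1.    -0.001]]
```

View pics/w7.png

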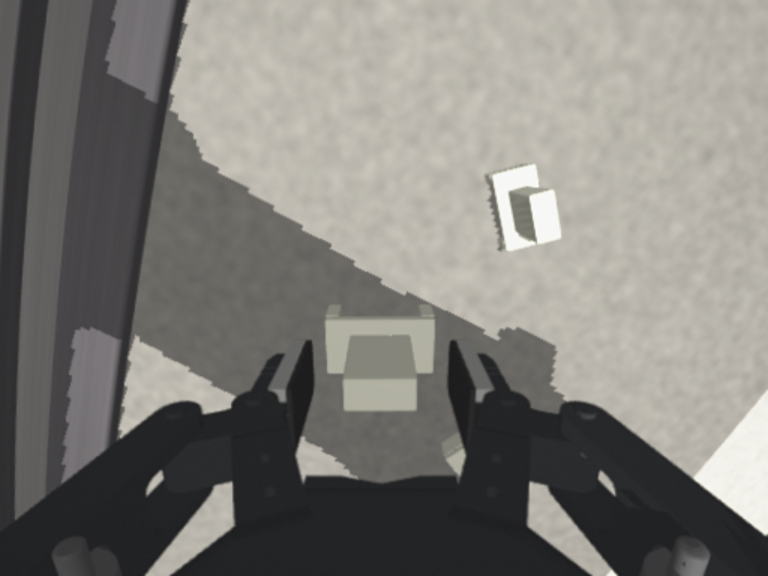

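View pics/s7.png

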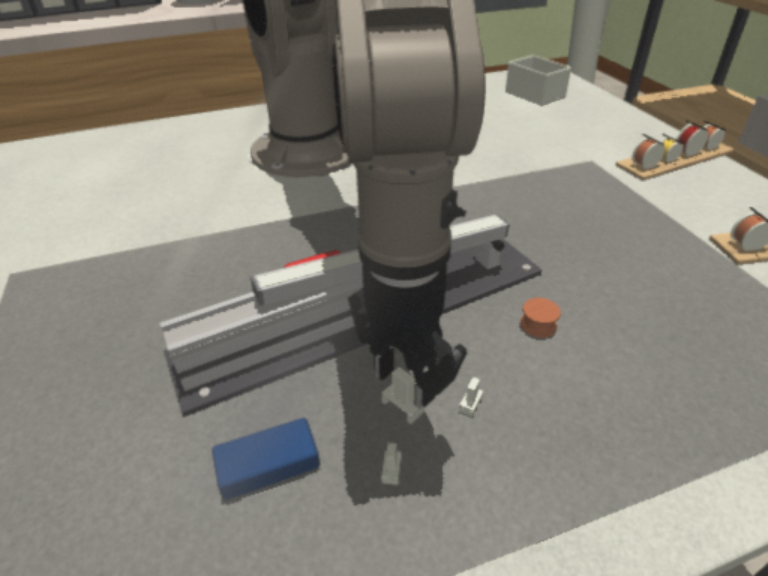

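Run:
```python
from h import *
c=vision.get_calibration('wrist');o=get_obs();M=R.from_rotvec(o['orientation']).as_matrix()
for u,v in((344,378),(416,378),(344,411),(416,411)): print(((onz(c,u/1.5,v/1.5,.055)-o['tcp_pos'])@M*1e3).round(1))
```

```text
[-12.5 -11.2   3.7]
[ 10.3 -11.2   3.7]
[-12.8 -11.2  -8.3]
[ 10.6 -11.2  -8.4]
```

Emit:
{"op": "jog_arm", "data": {
  "motion": [
    {"gripper": 50,"tx": -1,"ty": 1,"tz": -1,"ax": 0,"ay": 0,"az": 0},
    {"gripper": 10,"tx": 0,"ty": 0,"tz": 0,"ax": 0,"ay": 0,"az": 0},
    {"gripper": 10,"tx": 0,"ty": 0,"tz": 0,"ax": 0,"ay": 0,"az": 0},
    {"gripper": 10,"tx": 0,"ty": 0,"tz": 0,"ax": 0,"ay": 0,"az": 0},
    {"gripper": 10,"tx": 0,"ty": 0,"tz": 0,"ax": 0,"ay": 0,"az": 0},
    {"gripper": 10,"tx": 0,"ty": 0,"tz": 0,"ax": 0,"ay": 0,"az": 0},
    {"gripper": 10,"tx": 0,"ty": 0,"tz": 0,"ax": 0,"ay": 0,"az": 0}
  ],
  "newtons": 25
}}

```text
clock: 10.65
tcp_pos: [0.6842, -0.04, 0.042]
orientation: [-1.539, -0.37, 0.37]
contact_force: [-0.6, -0.4, 4.8]
grip_width: 0.0234
```

Emit:
{"op": "jog_arm", "data": {
  "motion": [
    {"gripper": 10,"tx": 0,"ty": -10,"tz": 0,"ax": 0,"ay": 0,"az": 0},
    {"gripper": 10,"tx": 0,"ty": -30,"tz": 0,"ax": 0,"ay": 0,"az": 0},
    {"gripper": 10,"tx": 0,"ty": -30,"tz": 0,"ax": 0,"ay": 0,"az": 0},
    {"gripper": 10,"tx": 0,"ty": -30,"tz": 0,"ax": 0,"ay": 0,"az": 0},
    {"gripper": 10,"tx": 0,"ty": -30,"tz": 0,"ax": 0,"ay": 0,"az": 0},
    {"gripper": 10,"tx": 0,"ty": 0,"tz": 0,"ax": 0,"ay": 0,"az": 0}
  ]
}}

```text
clock: 11.25
tcp_pos: [0.6868, -0.0402, 0.1771]
orientation: [-1.541, -0.376, 0.363]
contact_force: [0.7, -0.3, 0.2]
grip_width: 0.0233
```

Run:
```python
from h import *
delta(rig(0,0,160));pr();im=snap('wrist','w8.png',1.5);np.save('pics/w8.npy',im)
```

```text
clk 11.25 tcp [ 0.6868 -0.0402  0.1771] tool delta mm [-124.3   15.6  153.4] yaw 27.02 F [ 0.68 -0.29  0.24]
[[ 0.891  0.008 -0.454]
 [ 0.454  0.     0.891]
 [ 0.007 -1.    -0.004]]
rig tcp -108.9 -164.6 177.1 t 11.25 F -0.4 [ 0.68 -0.29  0.24] w 0.023319911115749915
```

View pics/w8.png

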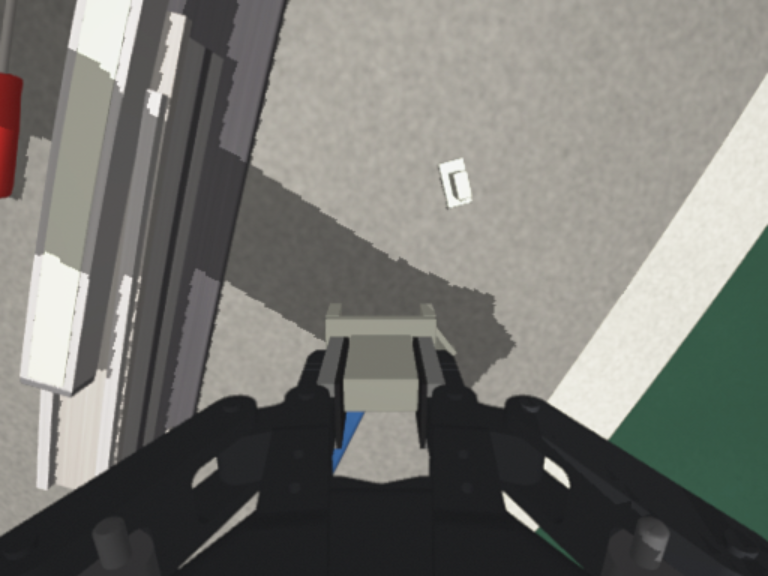

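Emit:
{"op": "jog_arm", "data": {
  "motion": [
    {"gripper": 10,"tx": 0,"ty": 0,"tz": 0,"ax": 0,"ay": 0.1,"az": 0},
    {"gripper": 10,"tx": 0,"ty": 0,"tz": 0,"ax": 0,"ay": 0.1,"az": 0},
    {"gripper": 10,"tx": 0,"ty": 0,"tz": 0,"ax": 0,"ay": 0.105,"az": 0},
    {"gripper": 10,"tx": -25,"ty": 0,"tz": 18,"ax": 0,"ay": 0,"az": 0},
    {"gripper": 10,"tx": -30,"ty": 0,"tz": 20,"ax": 0,"ay": 0,"az": 0},
    {"gripper": 10,"tx": -30,"ty": 0,"tz": 20,"ax": 0,"ay": 0,"az": 0},
    {"gripper": 10,"tx": -30,"ty": 0,"tz": 20,"ax": 0,"ay": 0,"az": 0},
    {"gripper": 10,"tx": -30,"ty": 0,"tz": 18,"ax": 0,"ay": 0,"az": 0},
    {"gripper": 10,"tx": -17,"ty": 0,"tz": 10,"ax": 0,"ay": 0,"az": 0},
    {"gripper": 10,"tx": 0,"ty": 0,"tz": 0,"ax": -0.077,"ay": 0,"az": 0},
    {"gripper": 10,"tx": 0,"ty": 0,"tz": 0,"ax": 0,"ay": 0,"az": 0},
    {"gripper": 10,"tx": 0,"ty": 0,"tz": 0,"ax": 0,"ay": 0,"az": 0}
  ]
}}

```text
clock: 12.5
tcp_pos: [0.5064, 0.0384, 0.1713]
orientation: [-1.642, -0.138, 0.129]
contact_force: [0.4, -0.6, -0.3]
grip_width: 0.0232
```

Run:
```python
from h import *
delta(rig(2.1,0,120));pr();im=snap('wrist','w9.png',1.5);np.save('pics/w9.npy',im);im=snap('scene','s9.png',1.5);snap('top','t9.png',1.5)
```

```text
clk 12.5 tcp [0.5064 0.0384 0.1713] tool delta mm [ 0.4 50.8  7.5] yaw 9.65 F [ 0.41 -0.63 -0.33]
[[ 0.986  0.012 -0.167]
 [ 0.168 -0.075  0.983]
 [-0.001 -0.997 -0.076]]
rig tcp -1.6 0.3 171.3 t 12.5 F -0.69 [ 0.41 -0.63 -0.33] w 0.023223296702973056
```

View pics/w9.png

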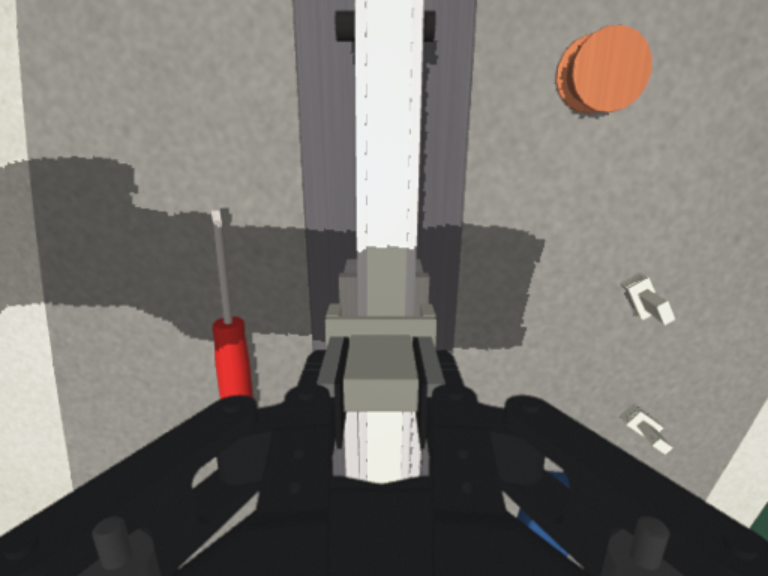

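View pics/s9.png

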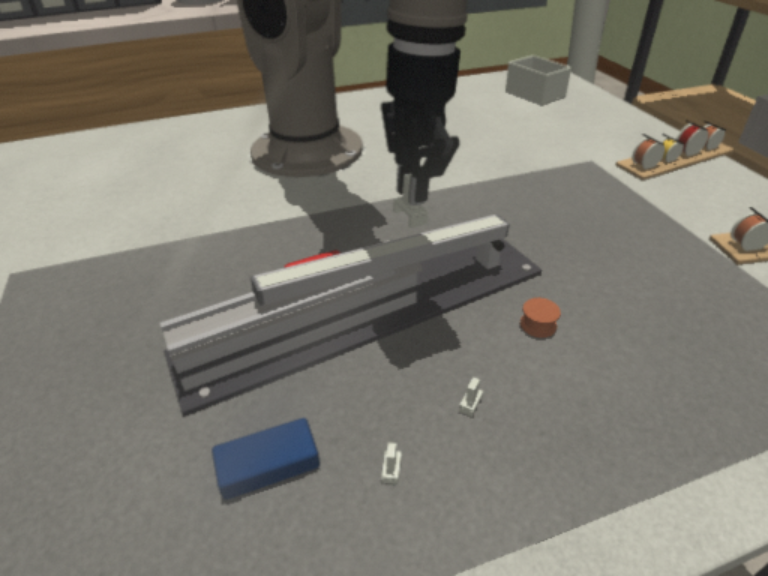

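View pics/t9.png

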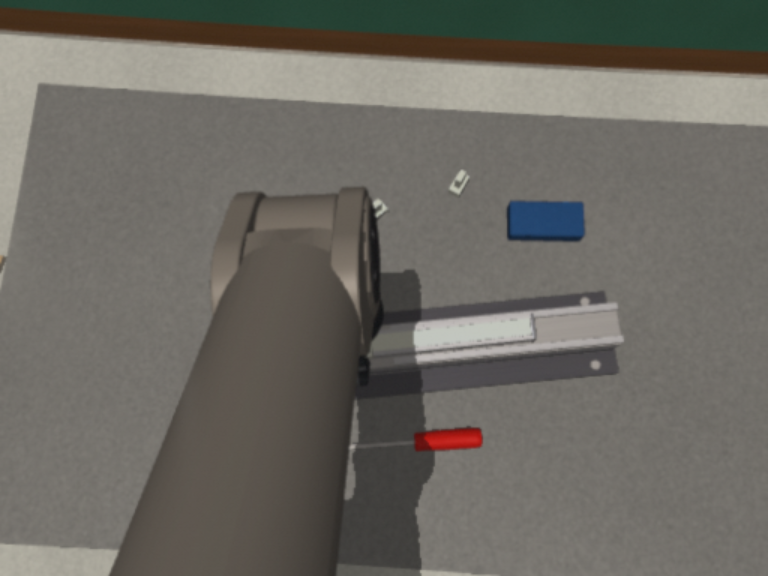

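Run:
```python
from h import *
im=np.load('pics/w9.npy')[:,:,::-1]
cv2.imwrite('pics/c9.png',cv2.resize(im[155:225,210:310],None,fx=7.5,fy=7.5,interpolation=cv2.INTER_CUBIC))
```

```text
(no output)
```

View pics/c9.png

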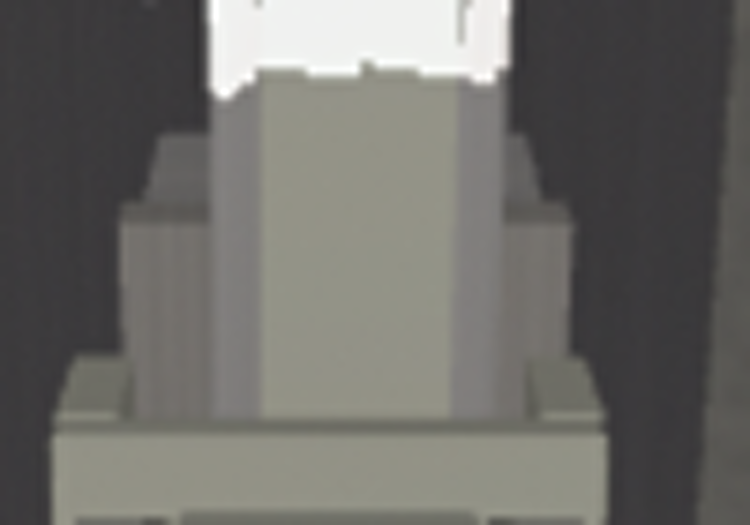

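Run:
```python
from h import *
np.set_printoptions(precision=1,suppress=True)
c=vision.get_calibration('wrist');o=get_obs();M=R.from_rotvec(o['orientation']).as_matrix();t=o['tcp_pos']
def rg(p): p=p-EDGE*[1,1,0];return np.array([p@D,p@LAT,p[2]])*1e3
for x,y in((122,205),(572,205),(122,215),(572,215)): print('edge',rg(onz(c,*cr(x,y,210,155,7.5),.07)))
for x,y in((212,300),(503,300),(213,400),(500,400)):
  # bar top plane
  oo,d=ray(c,*cr(x,y,210,155,7.5)); n=D*np.sin(.0768)+np.array([0,0,np.cos(.0768)]); p0=rig(0,0,92.06)
  print('bar',rg(oo+d*((p0-oo)@n)/(d@n)))
for x,y,h in((52,432,23),(607,432,23),(62,415,42),(600,415,42)):
  oo,d=ray(c,*cr(x,y,210,155,7.5)); a=M.T@(oo-t)*1e3;b=M.T@d; q=a+b*(h-a[1])/b[1];print('clip tool',q,rg(t+M@q/1e3))
```

```text
edge [-3.1 24.  70. ]
edge [ -3.2 -27.4  70. ]
edge [-4.3 24.1 70. ]
edge [ -4.4 -27.4  70. ]
bar [-5.7 12.6 92.5]
bar [ -5.7 -17.8  92.5]
bar [-16.8  12.7  93.4]
bar [-16.8 -17.7  93.4]
clip tool [-21.9  23.   10.4] [  5.6  21.9 147.8]
clip tool [21.3 23.  10.4] [  5.6 -21.3 147.8]
clip tool [-23.6  42.    4.6] [ -1.6  23.7 129.3]
clip tool [23.4 42.   4.6] [ -1.7 -23.3 129.3]
```

Emit:
{"op": "jog_arm", "data": {
  "motion": [
    {"gripper": 10,"tx": 1.9,"ty": 10,"tz": 2,"ax": 0,"ay": 0,"az": 0},
    {"gripper": 10,"tx": 0,"ty": 10,"tz": 2.2,"ax": 0,"ay": 0,"az": 0},
    {"gripper": 10,"tx": 0,"ty": 9,"tz": 0,"ax": 0,"ay": 0,"az": 0},
    {"gripper": 10,"tx": 0,"ty": 0,"tz": 0,"ax": 0,"ay": 0,"az": 0},
    {"gripper": 10,"tx": 0,"ty": 0,"tz": 0,"ax": 0,"ay": 0,"az": 0},
    {"gripper": 10,"tx": 0,"ty": 0,"tz": 0,"ax": 0,"ay": 0,"az": 0}
  ]
}}

```text
clock: 13.25
tcp_pos: [0.5085, 0.0399, 0.1427]
orientation: [-1.644, -0.137, 0.127]
contact_force: [1.0, 0.4, -0.5]
grip_width: 0.0235
```

Run:
```python
from h import *
delta(rig(.4,-1.6,120));pr();im=snap('wrist','w10.png',1.5);np.save('pics/w10.npy',im)
cv2.imwrite('pics/c10.png',cv2.resize(im[165:285,200:310,::-1],None,fx=5,fy=5,interpolation=cv2.INTER_CUBIC))
im=snap('scene','s10.png',1.5)
cv2.imwrite('pics/d10.png',cv2.resize(im[90:200,200:350,::-1],None,fx=5,fy=5,interpolation=cv2.INTER_CUBIC))
```

```text
clk 13.25 tcp [0.5085 0.0399 0.1427] tool delta mm [-0.3 22.5  2.5] yaw 9.54 F [ 0.98  0.38 -0.54]
[[ 0.986  0.013 -0.165]
 [ 0.166 -0.076  0.983]
 [ 0.    -0.997 -0.077]]
rig tcp -0.4 -1.9 142.7 t 13.25 F 0.21 [ 0.98  0.38 -0.54] w 0.02354274204926816
```

View pics/c10.png

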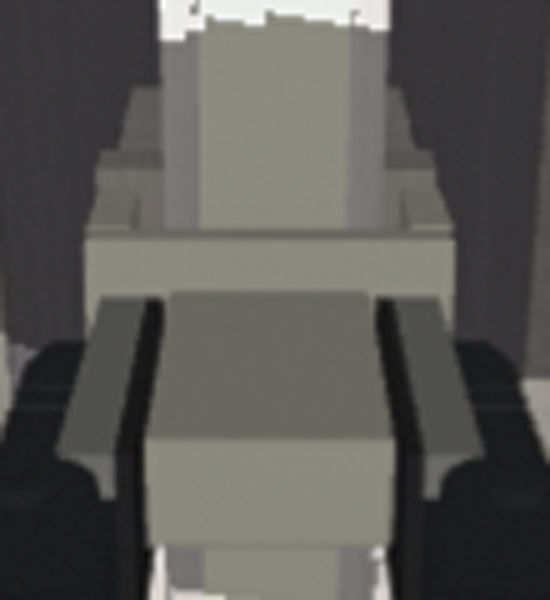

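View pics/d10.png

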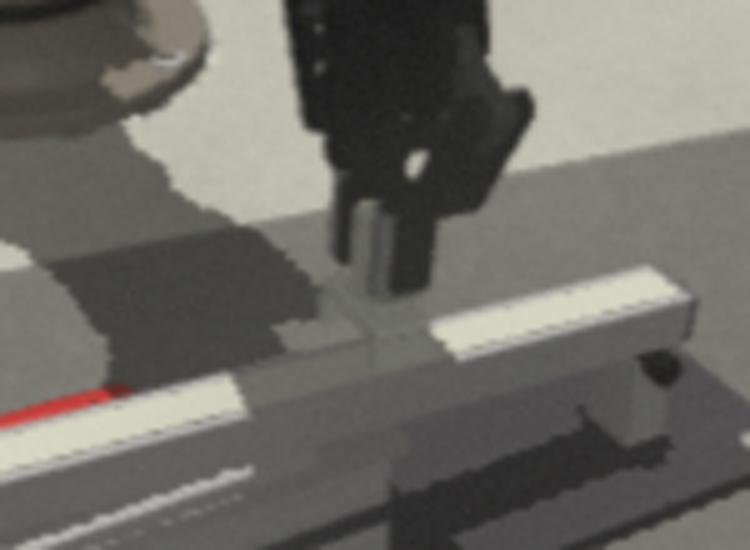

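Emit:
{"op": "jog_arm", "data": {
  "motion": [
    {"gripper": 10,"tx": 0.5,"ty": 4,"tz": 1.2,"ax": 0,"ay": 0,"az": 0},
    {"gripper": 10,"tx": 0,"ty": 3,"tz": 1.2,"ax": 0,"ay": 0,"az": 0},
    {"gripper": 10,"tx": 0,"ty": 3,"tz": 0,"ax": 0,"ay": 0,"az": 0},
    {"gripper": 10,"tx": 0,"ty": 3,"tz": 0,"ax": 0,"ay": 0,"az": 0},
    {"gripper": 10,"tx": 0,"ty": 3,"tz": 0,"ax": 0,"ay": 0,"az": 0},
    {"gripper": 10,"tx": 0,"ty": 0,"tz": 0,"ax": 0,"ay": 0,"az": 0},
    {"gripper": 10,"tx": 0,"ty": 0,"tz": 0,"ax": 0,"ay": 0,"az": 0}
  ]
}}

```text
clock: 14.05
tcp_pos: [0.5085, 0.0412, 0.1263]
orientation: [-1.644, -0.137, 0.127]
contact_force: [-0.2, 0.2, -0.8]
grip_width: 0.0233
```

Run:
```python
from h import *
delta(rig(.4,-2.4,120));pr()
im=vision.grab_frame('wrist')
cv2.imwrite('pics/c11.png',cv2.resize(im[165:285,200:310,::-1],None,fx=5,fy=5,interpolation=cv2.INTER_CUBIC))
```

```text
clk 14.05 tcp [0.5085 0.0412 0.1263] tool delta mm [0.2 6.3 0.1] yaw 9.55 F [-0.22  0.17 -0.82]
[[ 0.986  0.013 -0.165]
 [ 0.166 -0.076  0.983]
 [-0.    -0.997 -0.077]]
rig tcp 0.8 -2.2 126.3 t 14.05 F 0.2 [-0.22  0.17 -0.82] w 0.0233489190286704
```

View pics/c11.png

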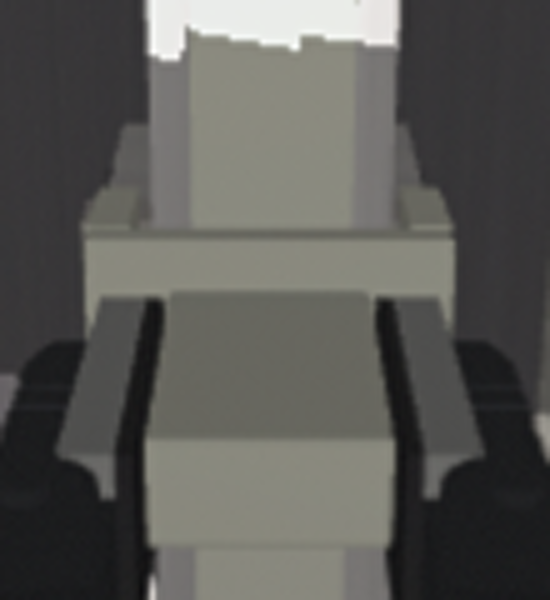

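Emit:
{"op": "jog_arm", "data": {
  "motion": [
    {"gripper": 10,"tx": 0.3,"ty": 1.5,"tz": 0,"ax": 0,"ay": 0,"az": 0},
    {"gripper": 10,"tx": 0,"ty": 1.5,"tz": 0,"ax": 0,"ay": 0,"az": 0},
    {"gripper": 10,"tx": 0,"ty": 1,"tz": 0,"ax": 0,"ay": 0,"az": 0},
    {"gripper": 10,"tx": 0,"ty": 0.8,"tz": 0,"ax": 0,"ay": 0,"az": 0},
    {"gripper": 10,"tx": 0,"ty": 0,"tz": 0,"ax": 0,"ay": 0,"az": 0}
  ]
}}

```text
clock: 14.6
tcp_pos: [0.5089, 0.0409, 0.1215]
orientation: [-1.644, -0.137, 0.127]
contact_force: [-0.6, -0.3, -1.2]
grip_width: 0.0234
```

Run:
```python
from h import *
pr()
im=vision.grab_frame('wrist')
cv2.imwrite('pics/c12.png',cv2.resize(im[165:285,200:310,::-1],None,fx=5,fy=5,interpolation=cv2.INTER_CUBIC))
im=vision.grab_frame('scene')
cv2.imwrite('pics/d12.png',cv2.resize(im[90:200,200:350,::-1],None,fx=5,fy=5,interpolation=cv2.INTER_CUBIC))
```

```text
rig tcp 0.5 -2.5 121.5 t 14.6 F -0.2 [-0.57 -0.3  -1.23] w 0.023421688695953742
```

View pics/d12.png

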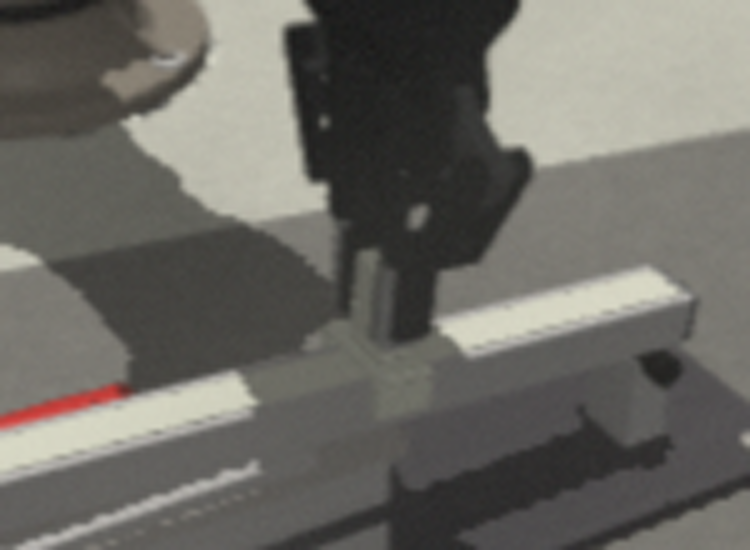

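Emit:
{"op": "jog_arm", "data": {
  "motion": [
    {"gripper": 10,"tx": 0,"ty": 0.7,"tz": 0,"ax": 0,"ay": 0,"az": 0},
    {"gripper": 10,"tx": 0,"ty": 0.5,"tz": 0,"ax": 0,"ay": 0,"az": 0},
    {"gripper": 10,"tx": 0,"ty": 0,"tz": 0,"ax": 0,"ay": 0,"az": 0}
  ]
}}

```text
clock: 15.0
tcp_pos: [0.5089, 0.0408, 0.1203]
orientation: [-1.644, -0.137, 0.127]
contact_force: [-0.2, 0.6, 0.3]
grip_width: 0.0235
```

Run:
```python
from h import *
pr()
c=vision.get_calibration('scene')
f=lambda p:((proj(c,p)-[200,90]+.5)*5).round(0)
for n,p in dict(edgeN=rig(0,-26,70),edgeNb=rig(0,-26,10),footL=rig(-13,-22,78),footR=rig(11,-22,78),plL=rig(-12,-22,97),plR=rig(12,-22,97)).items(): print(n,f(p))
```

```text
rig tcp 0.4 -2.5 120.3 t 15.0 F 0.59 [-0.2   0.56  0.25] w 0.02345724473070134
edgeN [409. 433.]
edgeNb [405. 548.]
footL [376. 421.]
footR [429. 402.]
plL [379. 380.]
plR [433. 362.]
```

Emit:
{"op": "jog_arm", "data": {
  "motion": [
    {"gripper": 10,"tx": 0,"ty": 0.5,"tz": 0,"ax": 0,"ay": 0,"az": 0},
    {"gripper": 10,"tx": 0,"ty": 0.4,"tz": 0,"ax": 0,"ay": 0,"az": 0},
    {"gripper": 10,"tx": 0,"ty": 0,"tz": 0,"ax": 0,"ay": 0,"az": 0}
  ]
}}

```text
clock: 15.3
tcp_pos: [0.5091, 0.0408, 0.1198]
orientation: [-1.643, -0.137, 0.127]
contact_force: [-0.6, 0.7, 3.6]
grip_width: 0.0233
```

Emit:
{"op": "jog_arm", "data": {
  "motion": [
    {"gripper": 28,"tx": 0,"ty": 0,"tz": 0,"ax": 0,"ay": 0,"az": 0},
    {"gripper": 36,"tx": 0,"ty": 0,"tz": 0,"ax": 0,"ay": 0,"az": 0},
    {"gripper": 44,"tx": 0,"ty": 0,"tz": 0,"ax": 0,"ay": 0,"az": 0},
    {"gripper": 44,"tx": 0,"ty": 0,"tz": 0,"ax": 0,"ay": 0,"az": 0},
    {"gripper": 44,"tx": 0,"ty": -8,"tz": 0,"ax": 0,"ay": 0,"az": 0},
    {"gripper": 44,"tx": 0,"ty": -20,"tz": 0,"ax": 0,"ay": 0,"az": 0},
    {"gripper": 44,"tx": 0,"ty": -30,"tz": 0,"ax": 0,"ay": 0,"az": 0},
    {"gripper": 44,"tx": 0,"ty": -30,"tz": 0,"ax": 0,"ay": 0,"az": 0},
    {"gripper": 44,"tx": 0,"ty": 0,"tz": 0,"ax": 0,"ay": 0,"az": 0}
  ]
}}

```text
clock: 16.2
tcp_pos: [0.5103, 0.048, 0.2113]
orientation: [-1.641, -0.143, 0.121]
contact_force: [0.1, -0.2, 1.1]
grip_width: 0.044
```

Run:
```python
from h import *
pr()
im=snap('wrist','w13.png',1.5);im=vision.grab_frame('scene')
cv2.imwrite('pics/d13.png',cv2.resize(im[90:200,200:350,::-1],None,fx=5,fy=5,interpolation=cv2.INTER_CUBIC))
```

```text
rig tcp 7.3 -5.1 211.3 t 16.2 F -0.19 [ 0.06 -0.18  1.14] w 0.043967783755345186
```

View pics/w13.png

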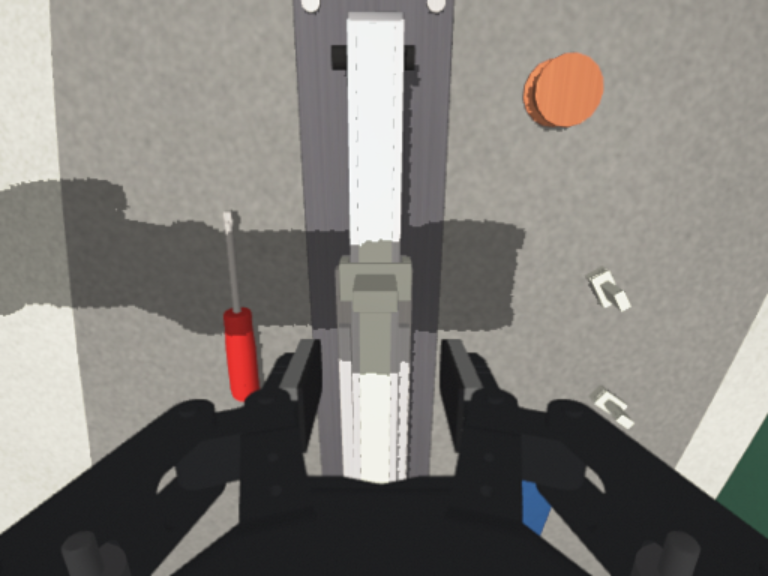

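View pics/d13.png

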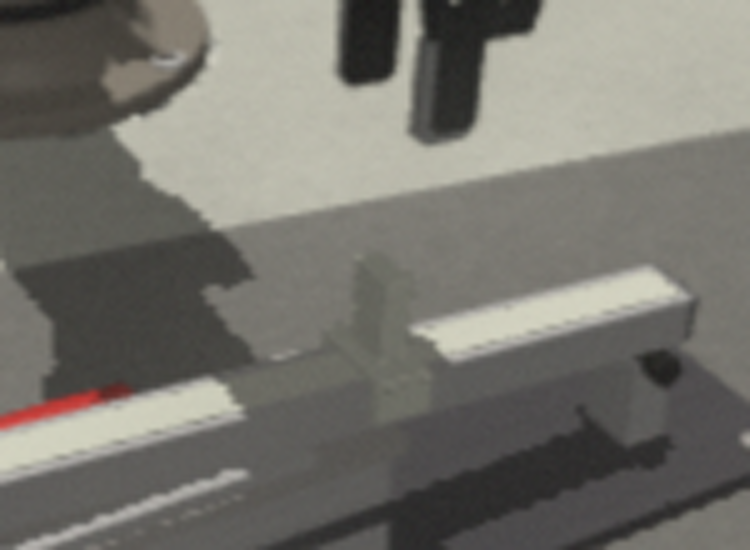

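Emit:
{"op": "jog_arm", "data": {
  "motion": [
    {"gripper": 44,"tx": 0,"ty": -20,"tz": 10,"ax": 0.077,"ay": 0,"az": 0},
    {"gripper": 44,"tx": 0,"ty": 0,"tz": 35,"ax": 0,"ay": 0,"az": 0},
    {"gripper": 44,"tx": 0,"ty": 0,"tz": 45,"ax": 0,"ay": 0,"az": 0},
    {"gripper": 44,"tx": 0,"ty": 0,"tz": 45,"ax": 0,"ay": 0,"az": 0},
    {"gripper": 44,"tx": 0,"ty": 0,"tz": 45,"ax": 0,"ay": 0,"az": 0},
    {"gripper": 44,"tx": 0,"ty": 0,"tz": 45,"ax": 0,"ay": 0,"az": 0},
    {"gripper": 44,"tx": 0,"ty": 0,"tz": 45,"ax": 0,"ay": 0,"az": 0},
    {"gripper": 44,"tx": 0,"ty": 0,"tz": 45,"ax": 0,"ay": 0,"az": 0},
    {"gripper": 44,"tx": 0,"ty": 0,"tz": 0,"ax": 0,"ay": 0,"az": 0},
    {"gripper": 44,"tx": 0,"ty": 0,"tz": 0,"ax": 0,"ay": 0,"az": 0}
  ]
}}

```text
clock: 17.3
tcp_pos: [0.4542, 0.36, 0.2249]
orientation: [-1.569, -0.131, 0.134]
contact_force: [0.8, -1.3, 0.1]
grip_width: 0.0439
```

Run:
```python
from h import *
pr()
im=snap('top','t14.png',1.5)
cv2.imwrite('pics/e14.png',cv2.resize(im[200:260,215:295,::-1],None,fx=9,fy=9,interpolation=cv2.INTER_CUBIC))
im=snap('scene','s14.png',1.5)
```

```text
rig tcp 324.2 -1.3 224.9 t 17.3 F -1.42 [ 0.82 -1.3   0.07] w 0.04390200314014593
```

View pics/t14.png

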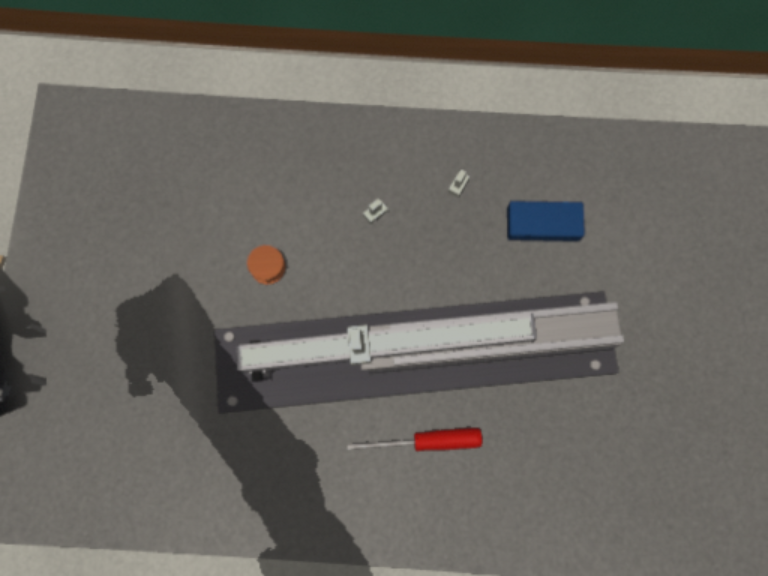

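View pics/e14.png

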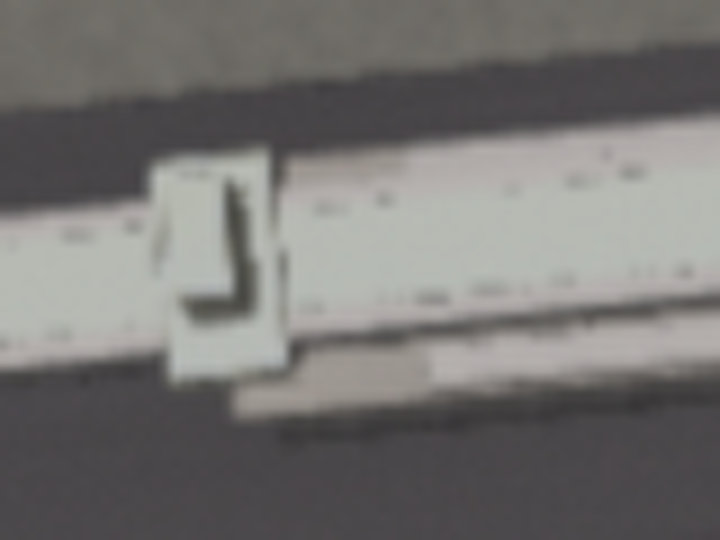

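View pics/s14.png

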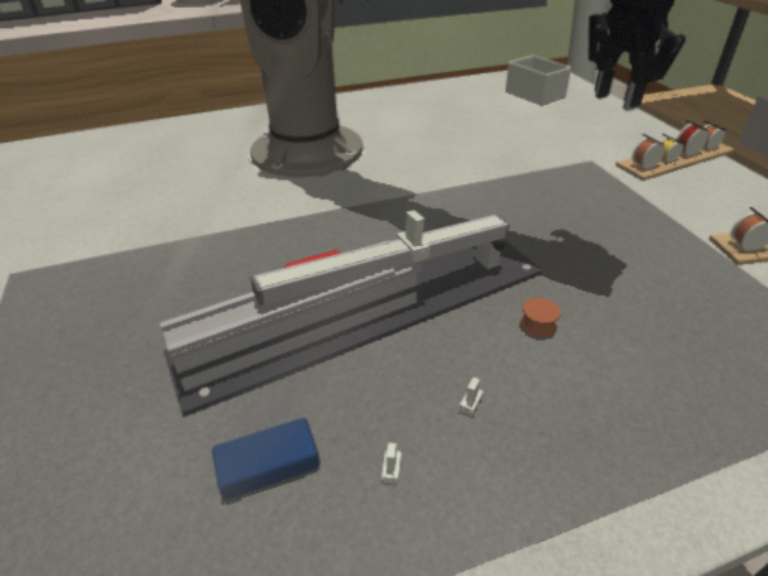

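Run:
```python
from h import *
np.set_printoptions(precision=1,suppress=True)
c=vision.get_calibration('top')
def rg(p): p=p-EDGE*[1,1,0];return np.array([p@D,p@LAT,p[2]])*1e3
f=lambda x,y,z:rg(onz(c,*cr(x,y,215,200,9),z))
q=np.array([f(150,160,.0965),f(270,148,.0965),f(288,368,.0965),f(170,383,.0965)]);print(q,q.mean(0))
t=np.array([f(163,172,.1375),f(222,170,.1375),f(234,292,.1375),f(172,299,.1375)]);print('tab',t.mean(0),t)
print('edge',f(232,420,.07))
print('nose',rg(onz(c,239/1.5,358/1.5,.079)),'tail',rg(onz(c,534/1.5,328/1.5,.106)))
```

```text
[[ 11.3 -23.9  96.5]
 [-12.9 -23.9  96.5]
 [-12.3  20.5  96.5]
 [ 11.2  21.2  96.5]] [-0.7 -1.5 96.5]
tab [  2.1  -0.9 137.5] [[  7.6 -13.3 137.5]
 [ -3.6 -12.6 137.5]
 [ -3.8  11.  137.5]
 [  8.   11.2 137.5]]
edge [ 0.3 26.2 70. ]
nose [145.2  -1.1  79. ] tail [-209.4    2.3  106. ]
```

```bash
python3 -c "
from h import *
pr();print(ticket.hand_in());pr()"
```

```text
rig tcp 321.8 -2.1 225.5 t 17.4 F -0.05 [1.1  0.13 0.16] w 0.04417910472344996
the job is handed in; nothing more can be done
None
the job is handed in; nothing more can be done
```

The profile is tipped on the nose rest with the saddle clip seated over the edge, and the job was handed in at about 17.4 s on the robot's clock. No verdict was reported.

- **Balance point:** I pushed the profile by its tail and let go twice. It stayed level with its middle about 40 mm behind the edge. After the next push of about 5 mm it tipped by itself, with its middle roughly 33–35 mm behind the edge. I stopped there, so it should be no more than about 5 mm past its balance point. The largest force I read while pushing was about 4 N, though I only read it at the end of each move.
- **Clip:** I set the largest of the three clip-like pieces astride the bar, tilted to match it. It met the bar at 3.6 N, at the expected height.
- **Last checks:** In the final top view the centre of the clip's plate is about 0.7 mm behind the edge, and its tab is centred within about 2 mm. The clip stands upright, the profile is still tipped, and the spool, case and screwdriver look unmoved. The arm is clear, about 32 cm away.
- **Disagreement:** The top and wrist cameras differed by about 2–3 mm in absolute position. Each put the clip in the same place relative to the edge to within about 0.5 mm.

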